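# Fit a fresh filter cartridge to the air console

### The arm

A 6-joint arm with a two-finger parallel gripper is mounted at the origin on the work surface. World frame = base frame: x ahead of the robot, y to its left, z up, the work surface at z = 0. Lengths are in m, angles in rad, forces in N, time in s.
With the tool pointing down it reaches from about 0.3 to 0.75 m from the base axis. Payload 8.5 kg.
Tool frame: the origin (TCP) lies midway between the tips of the shut fingers; the grasp point (between the pads) lies grip_depth behind it (grip_depth is the distance from the TCP to the grasp point, in m); z points along the fingers, y is the direction in which the jaws open and shut (so a half turn about z gives the same grasp; the last joint's range is limited). The gripper opens to 88 mm and grips with 3 to 60 N. Pads are 18 mm wide; open, the fingers measure 123 mm over their backs; the gripper's body (75 mm by 187 mm) begins 45 mm behind the grasp point.
Start: joints at [1.099, 0.381, 1.297, -0, 1.464, -0.215], TCP at [0.14, 0.532, 0.239] pointing down, gripper open.
Joint ranges: [-3.11, 3.11], [-0.89, 2.33], [0.22, 2.48], [-1.42, 4.56], [0.17, 2.85], [-2.88, 2.88]. Speed limits (rad/s): [2.39, 2.39, 3.14, 3.14, 3.14, 3.14].

### API

Orientations are given as a unit quaternion [w, x, y, z].
In Python, from plant import * gives the robot as it stands.
- The arm moves only by the tool carry_out, never from a script. Its argument "moves" is a list of rows, each an object of numbers: "wx", "wy", "wz": the turn, a rotation vector about the tool's x, y, z in rad; "dx", "dy", "dz": the shift along the tool's x, y, z in mm; "grip": the closure in counts, from 0 (fully open) to 255 (shut). A call has exactly 5 rows; each row shifts and turns the commanded pose from where the row before left it, along the tool's axes as they then stand; what a row does not reach is not made up. A row lasts 1/8 s, in which the tool goes at most 62.5 mm and 10.7 degrees, less where a joint would pass 70% of its speed; a pose out of reach is approached as far as the arm can. A call with a gripper value outside its range is refused whole. The fingers move at their own pace and stop on an object; "squeeze" is the grip in N (left out, the last holds). Time passes only in rows, so rows that do not move let the fingers close, or fill a call up. It gives the time, the measured TCP pose, the force and the opening at its end, in the units of the state.
- read_state(): the state, without advancing time (a new reading comes with each control period).
- get_image(name): name is "side" or "top"; returns a dict with "color" (480x640x3 uint8, blue, green, red), "fx", "fy", "cx", "cy" (pixels), "T" (4x4, takes a point from camera to world coordinates). Camera axes: x right, y up, looking along -z (the intrinsics and any distortion apply to the point x, -y, -z); pixel columns grow to the right and rows downward; lengths in m; the calibration is good to about 2 mm. A picture is of the moment at which its call begins. There is no depth.
- job_done(): hands the job in, once; it reports no verdict.
Trained networks look in the newest picture that a camera, given by its name, has taken for a name from the list of things; names that differ only in an ending like _2 or _b are one class to them, and where a whole thing is asked for, a point or a joint stands for the part that bears it (a point fixed in the world has none). Each returns a list of dicts, best first, with "p" (0 to 1); they miss things now and then, are a little off and sometimes report something else, mostly with a low value. They report only what shows in the picture. A call takes as long as a camera call. They do not tell look-alikes from the thing itself.
- outline_of(camera, name): "mask" (480x640 bool, what is visible of it) and "rect" ([left, top, right, bottom] in pixels, round what is visible of it).
- mark_of(camera, name): "pixel" ([column, row] in pixels: a listed point, or the origin of a listed thing).
The state is a dict: "time": time; "joint_pos": joint angles; "joint_vel": joint speeds; "tau": joint torques, N m; "eef_pos": TCP position; "orientation": TCP orientation; "contact_force": force on the tool from outside, world axes, zero at the start; "ft_torque": the same for the moment, N m; "finger_gap": finger opening in m.
Only numpy, scipy, OpenCV 4.12 (cv2) and the standard library are available. Lean on these libraries where they do the work, as an engineer would, in place of code of your own. Each camera call takes 0.05 s, during which the arm holds its last target.

### The job

Fit the fresh green-banded filter cartridge to the orange air console: tip the blue dispenser bin all the way forward by its handle, draw the cartridge out, stand it in the console's round socket and turn it under light pressure until its key drops into the slot and it sits fully home and upright. Then push the empty bin back until it is fully shut, and last of all press the red power button right down and let go. Leave the other things on the shelf where they are.

Things in the scene. Friction and masses are not known exactly. Their poses are not given: they have to be found in the camera images.
- cartridge_center (a point): Centre of the loose fresh filter cartridge (250 g, 128 mm tall overall), 64 mm above the key's underside; z up its axis. White cylinder 60 mm in diameter, 80 mm tall (48 below to 32 mm above this point), green band. It starts in the bin, its x along the dispenser's x, with about 4 mm play; the bin's walls end 14 mm above this point: draw it some 85 mm along its axis to free it.
- cartridge_grip (a point): Middle of the cartridge's green grip bar, 48 mm above its centre: 44 mm along x, 16 mm thick along y (pinch across y), 32 mm tall (z), standing free on top of the cylinder. Same axes as the cartridge.
- cartridge_key (a point): Middle of the underside of the cartridge's black key, 64 mm below its centre: 40 mm along x (parallel to the grip bar), 10 mm along y, 16 mm tall. Above it is the cylinder's chamfered shoulder, 48 mm below the cartridge's centre.
- dispenser: Fixed white housing, 116 mm wide (y), 183 mm tall, reaching 6 mm before and 104 mm behind its origin, which is on the table under the bin's pivot line. x points from front to back (the bin tips out to -x), z up. Its roof (front edge 12 mm behind the pivot line, underside 175 mm up) keeps the cartridge from being lifted out while the bin is shut.
- bin_pivot (a point): Middle of the bin's hinge line, 18 mm above the table, at the foot of the bin's blue front; axes as the dispenser's; the hinge runs along y. The blue front's outer face is 10 mm before this line; it is 96 mm wide and 140 mm tall.
- bin_handle (a point): Where to pinch the bin's handle (across y); moves and tilts with the bin (its z up along the bin's front). An aluminium fin standing 40 mm out from the blue front: 14 mm thick (y), 30 mm tall (z); this point is at mid height, 24 mm out from the front, 16 mm short of the free end. Bin shut: 34 mm before and 123 mm above the pivot.
- bin (a joint): Tilt of the bin in rad: 0 shut, 0.65 tipped fully forward on its stop. It starts shut. It balances somewhere between 0.25 and 0.5: beyond that it falls forward and stays on the stop, below that it falls shut by itself; light to move (under 3 N at the handle).
- console: Fixed orange air console, 180 mm (x) by 220 mm (y), deck 70 mm above the table; origin on the table under its middle, z up. Carries the socket turret and the power button.
- socket (a point): Centre of the mouth of the grey round socket turret (94 mm across) on the console's deck, level with its rim, 114 mm above the table; axes as the console's (they do not turn with the slot). Bore 65 mm in diameter, 24 mm deep. The cartridge's centre is 40 mm above this point while its key rides on the floor plate, 24 mm when fully home.
- socket_floor (a point): Middle of the white floor plate in the socket, 24 mm below the rim. In it is a slot 45 x 14.5 mm, 20 mm deep. Its long direction lies within 0.45 rad of the console's x axis, differs each time and is NOT given by this entry's axes (the console's): find it by looking, or by turning the cartridge on the plate until its key drops (fits within about 0.09 rad; half a turn is the same).
- power (a joint): Travel of the red power button in m: 0 up, 0.006 fully down; spring-loaded, 5 N fully down, springs back.
- power_top (a point): Middle of the top of the red power button (32 mm in diameter, pressed straight down), on the console's deck beside the socket.
- cat: Loose white ceramic cat figurine, about 60 mm wide and 113 mm tall, breakable bystander; origin under its middle, z up.
- opener: Loose flat steel bottle opener, 130 mm long, 5 mm thick; bystander; origin under its middle.
- mug: Loose blue mug, 80 mm wide and 90 mm tall; bystander; origin under its middle.
- spray: Loose amber bottle, 60 mm wide, 170 mm tall; bystander; origin under its middle.
Things that resemble listed ones, but are neither listed nor needed, are in the scene too. Leave any pink look-alike of the dispenser alone.

How it is judged:
By the outcome, as a careful person would: the job done as asked, in the order asked, and still so for the second after the job is handed in, with the robot touching nothing.
It also fails if it takes over 72 s, if anything falls off the work surface, if the arm or the gripper's body presses on something with over 40 N, if the wrist force passes 120 N, or if a joint passes its speed limit or range.

## Working session

There is one attempt and no reset: what is moved stays moved. The work goes in short steps, Python scripts to look and compute and a tool call to move; the robot and the scene stay as the last step left them, time stands still between calls to the robot, and variables do not carry over. Pictures are saved under pics/ and viewed, and the job is handed in when it is done.

Besides the shell and the picture viewer there is one more tool, called after "Call:" as name(argument=value, ...), one argument or row to a line, values as JSON. carry_out: Moves the arm, as the interface text tells. Its arguments: {"type":"object","properties":{"moves":{"type":"array","items":{"type":"object","properties":{"wx":{"type":"number"},"wy":{"type":"number"},"wz":{"type":"number"},"dx":{"type":"number"},"dy":{"type":"number"},"dz":{"type":"number"},"grip":{"type":"number"}}}},"squeeze":{"type":"number"}},"required":["moves"]}

```bash
ls; mkdir -p pics
python3 - <<'E'
from plant import *
import cv2
print(read_state())
for c in ["side","top"]:
    im=get_image(c); cv2.imwrite(f"pics/{c}0.png",im["color"]); print(c,im["fx"],im["fy"],im["cx"],im["cy"],im["T"],[k for k in im])
    for n in ["cartridge_grip","cartridge_center","dispenser","bin_pivot","bin_handle","console","socket","socket_floor","power_top","cat","opener","mug","spray"]:
        print(c,n,[(round(d["p"],2),[round(float(x),1) for x in d["pixel"]]) for d in mark_of(c,n)][:4])
try: print(grip_depth)
except Exception as e: print(e)
print(read_state()["time"])
E
```

```text
pics
{'time': 0.0, 'joint_pos': array([ 1.09871980e+00,  3.81211023e-01,  1.29821743e+00,  4.70476448e-06,
        1.46359653e+00, -2.15311199e-01]), 'joint_vel': array([-3.97688624e-04,  3.38932962e-04,  3.01224805e-04,  5.79761749e-05,
       -1.49558873e-04,  4.45213171e-05]), 'tau': array([ 3.12307611e-04, -4.37932134e+01, -2.24553806e+01,  7.13932165e-02,
        3.52577493e-02, -1.21333887e-04]), 'eef_pos': array([0.13955861, 0.53172683, 0.23814431]), 'orientation': array([-2.43526446e-04,  1.28030503e-01,  9.91769972e-01, -6.73494128e-04]), 'contact_force': array([0.12710661, 1.04693152, 0.11738155]), 'ft_torque': array([ 0.0260802 , -0.00171329, -0.01344897]), 'finger_gap': 0.08812022843198798}
side 616.5204227682818 616.5204227682818 327.2970473035813 235.7077407269434 [[ 0.84432005  0.31355655 -0.43451807 -0.30234759]
 [-0.5355726   0.51940145 -0.66587095 -1.21935829]
 [ 0.01690112  0.79492416  0.60647335  1.19589169]
 [ 0.          0.          0.          1.        ]] ['color', 'fx', 'fy', 'cx', 'cy', 'T']
side cartridge_grip [(0.59, [332.3, 176.9])]
side cartridge_center 
[... 837 characters left out ...]
       0.          1.        ]] ['color', 'fx', 'fy', 'cx', 'cy', 'T']
top cartridge_grip [(0.46, [210.4, 176.3])]
top cartridge_center [(0.65, [212.2, 183.3])]
top dispenser [(0.83, [142.1, 194.6]), (0.68, [220.8, 207.6])]
top bin_pivot [(0.83, [137.6, 190.3]), (0.65, [219.3, 206.7])]
top bin_handle [(0.95, [212.9, 208.0]), (0.85, [126.8, 192.5])]
top console [(0.57, [392.5, 203.6])]
top socket [(0.87, [419.8, 193.3])]
top socket_floor [(0.89, [416.7, 196.3])]
top power_top [(0.61, [361.8, 210.8])]
top cat [(0.77, [289.3, 294.7])]
top opener [(0.77, [299.1, 209.9]), (0.62, [212.6, 209.7])]
top mug [(0.71, [106.4, 253.8]), (0.56, [208.9, 174.6])]
top spray [(0.62, [494.2, 265.1])]
0.0187
1.4
```

View pics/side0.png

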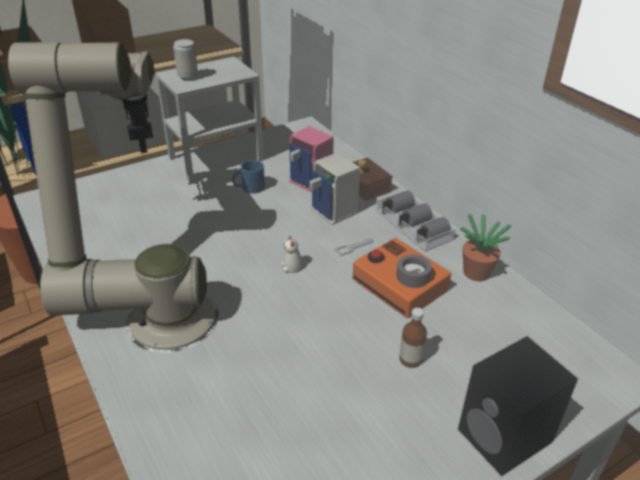

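View pics/top0.png

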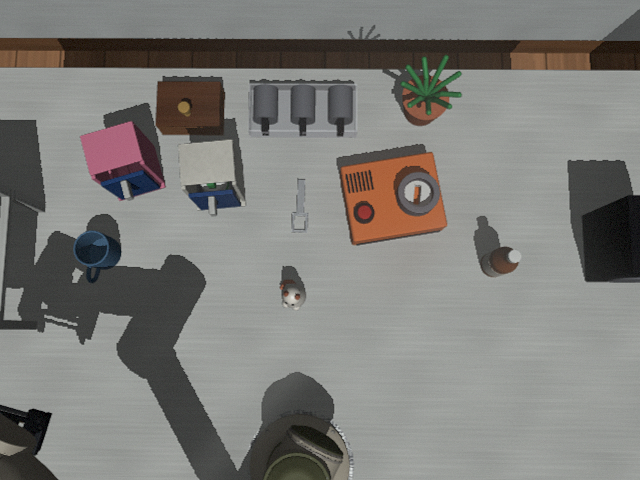

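The top picture shows the white dispenser at about (212,175) with its handle at (212,208). The pink look-alike is at (122,160), the console at (393,200), the socket at (417,193) and the red button at (364,212). I'll zoom in next.

Run:
```python
import cv2,numpy as np
t=cv2.imread("pics/top0.png"); s=cv2.imread("pics/side0.png")
z=lambda im,x,y,w,h,f: cv2.resize(im[y:y+h,x:x+w],None,fx=f,fy=f,interpolation=cv2.INTER_CUBIC)
a=z(t,165,125,100,100,4); b=z(t,335,140,115,110,4)[:400,:400]
cv2.imwrite("pics/z1.png",np.hstack([a,b]))
a=z(s,280,120,90,110,5)[:550,:400]; b=z(s,345,230,110,90,4)[:400,:400]
b=cv2.copyMakeBorder(b,0,550-b.shape[0],0,400-b.shape[1],0)
cv2.imwrite("pics/z2.png",np.hstack([a,b]))
```

```text
(no output)
```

View pics/z1.png

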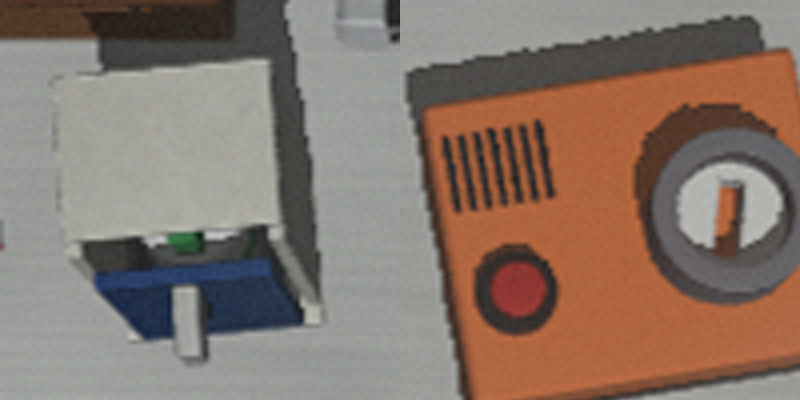

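View pics/z2.png

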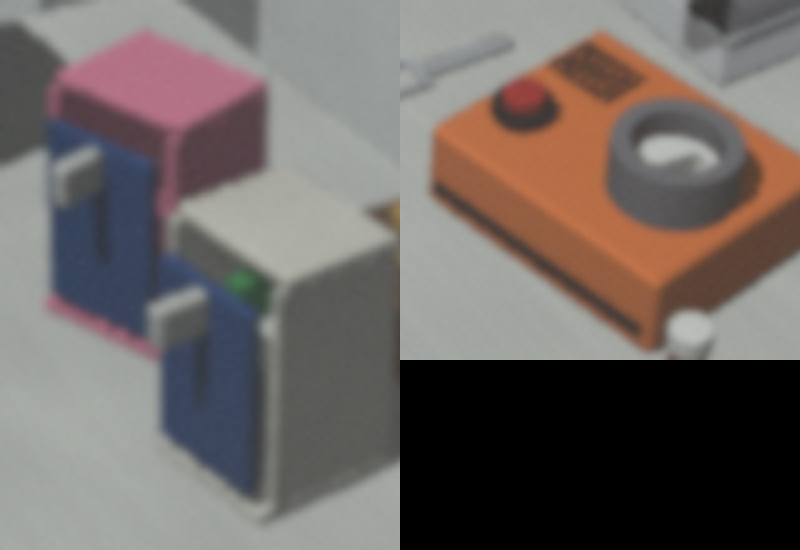

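```bash
cat > h.py <<'E'
import numpy as np,cv2
from scipy.optimize import least_squares
from scipy.spatial.transform import Rotation as R
C={"side":(616.5204,327.297,235.7077,np.array([[0.84432005,0.31355655,-0.43451807,-0.30234759],[-0.5355726,0.51940145,-0.66587095,-1.21935829],[0.01690112,0.79492416,0.60647335,1.19589169],[0,0,0,1]])),
"top":(605.00778,315.90123,243.26476,np.array([[0.0063725,0.98991179,-0.14154163,0.29974077],[-0.99997241,0.00576815,-0.00467961,-0.04023047],[-0.00381597,0.14156755,0.98992124,1.43014898],[0,0,0,1]]))}
def proj(c,p):
    f,cx,cy,T=C[c]; q=(np.atleast_2d(p)-T[:3,3])@T[:3,:3]
    return np.c_[cx+f*q[:,0]/-q[:,2],cy-f*q[:,1]/-q[:,2]]
def at_z(c,uv,z):
    f,cx,cy,T=C[c]; d=T[:3,:3]@np.array([(uv[0]-cx)/f,-(uv[1]-cy)/f,-1]); o=T[:3,3]
    return o+d*(z-o[2])/d[2]
def tri(uvs):
    return least_squares(lambda p:np.concatenate([proj(c,p)[0]-uv for c,uv in uvs.items()]),[.5,0,.1]).x
E
python3 - <<'E'
from h import *
t=cv2.imread("pics/top0.png"); s=cv2.imread("pics/side0.png")
def comp(m,seed):
    n,l,st,ce=cv2.connectedComponentsWithStats(m.astype(np.uint8)); 
    d=np.hypot(*(ce-seed).T); d[0]=1e9; i=np.argmin(d+1e3*(st[:,4]<20)); return l==i,ce[i],st[i]
for nm,im,se in(("top",t,(364,212)),("side",s,(376,255))):
    b,g,r=[im[...,i].astype(int) for i in range(3)]
    m=(r>110)&(g<70)&(b<80)&(r>2.2*g)
    print("red",nm,*comp(m,se)[1:])
# roof/console corners: top
def P(z): return lambda u,v:((u+.5)/4-.5+z[0],(v+.5)/4-.5+z[1])
a=P((165,125));b=P((335,140))
for u in [(52,80),(270,60),(283,225),(68,243)]: print("roof",at_z("top",a(*u),.183))
for u in [(25,105),(388,50),(68,400)]: print("deck",at_z("top",b(*u),.070))
# turret ellipse at rim
hsv=cv2.cvtColor(t,cv2.COLOR_BGR2HSV)
c=t[165:225,385:450]; cv2.imwrite("pics/z3.png",cv2.resize(c,None,fx=9,fy=9,interpolation=cv2.INTER_CUBIC))
for nm,uv in (("top",(417,193.3)),("side",(414,262.8))): print("sock",at_z(nm,uv,.114))
E
```

```text
red top [364.13138686 211.86861314] [358 206  13  13 137]
red side [375.55172414 253.17241379] [372 251   8   5  29]
roof [0.68897674 0.26209895 0.183     ]
roof [0.70062313 0.14601996 0.183     ]
roof [0.61034042 0.13679635 0.183     ]
roof [0.59997636 0.25018724 0.183     ]
deck [ 0.67537391 -0.09041178  0.07      ]
deck [ 0.70930876 -0.30083501  0.07      ]
deck [ 0.50304686 -0.11492817  0.07      ]
sock [ 0.60140513 -0.25797259  0.114     ]
sock [ 0.61100295 -0.25818136  0.114     ]
```

View pics/z3.png

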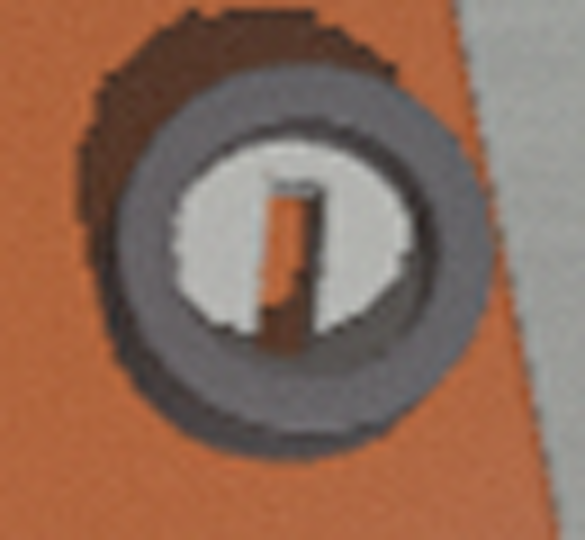

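Run:
```python
from h import *
a=lambda u,v:((u+.5)/4-.5+165,(v+.5)/4-.5+125)
s=lambda u,v:((u+.5)/5-.5+280,(v+.5)/5-.5+120)
pts=[("top",(104,58,183),a(52,80)),("top",(104,-58,183),a(270,60)),("top",(12,-58,183),a(283,225)),("top",(12,58,183),a(68,243)),
("top",(-10,48,158),a(97,280)),("top",(-10,-48,158),a(270,262)),
("side",(104,-58,183),s(398,238)),("side",(104,58,183),s(285,165)),("side",(-6,-58,0),s(265,518)),("side",(-10,48,158),s(160,252)),("side",(-10,-48,158),s(262,308)),
("top",(-34,0,141),(212.9,208)),("side",(-34,0,141),(317.2,184.2))]
def W(q,l): return np.array([q[0],q[1],0])+R.from_euler("z",q[2]).apply(np.array(l)/1000)
f=lambda q:np.concatenate([proj(c,W(q,l))[0]-uv for c,l,uv in pts])
r=least_squares(f,[.59,.19,.1],loss="soft_l1"); print("disp",r.x); print(np.round(f(r.x).reshape(-1,2),1))
q=r.x
print("handle",W(q,(-34,0,141)))
# console
b=lambda u,v:((u+.5)/4-.5+335,(v+.5)/4-.5+140)
sb=lambda u,v:((u+.5)/4-.5+345,(v+.5)/4-.5+230)
red=lambda z:None
pts=[("top",(90,110,70),b(25,105)),("top",(90,-110,70),b(388,50)),("top",(-90,110,70),b(68,402)),("side",(-90,110,70),sb(35,130)),("side",(90,110,70),sb(205,32)),("side",(-90,-110,70),sb(258,285))]
r=least_squares(f,[.6,-.2,.16],loss="soft_l1"); print("cons",r.x); print(np.round(f(r.x).reshape(-1,2),1))
print("red tri",tri({"top":(364.1,211.9),"side":(376.2,254.2)}), "topnet side net",tri({"top":(361.8,210.8),"side":(377.3,252.8)}))
for z in(.075,.08,.085,.09):print(z,at_z("top",(364.1,211.9),z))
# socket rim
u=(385+305.5/9-.5,165+247.5/9-.5); so=at_z("top",u,.114); print("sock",so)
sr=sb(675-400,145);print("sock side",at_z("side",sr,.114), tri({"top":u,"side":sr}))
zz=lambda u,v:(385+(u+.5)/9-.5,165+(v+.5)/9-.5)
for A,B in(((268,190),(258,340)),((323,187),(313,345))):
    p=at_z("top",zz(*A),.09);p2=at_z("top",zz(*B),.09);d=p-p2;print("slot",np.arctan2(d[1],d[0]),p,p2)
```

```text
disp [0.59592223 0.19280738 0.10976843]
[[ 0.2 -1.8]
 [-0.2 -2.3]
 [ 0.2 -1.8]
 [-0.7 -0.7]
 [ 0.   2.3]
 [ 1.3  2.2]
 [ 0.3 -0.7]
 [-0.2 -0.7]
 [-1.2  2. ]
 [-0.8  0.6]
 [-2.5  2.2]
 [ 0.5 -0.9]
 [-3.2 -0.3]]
handle [0.56212686 0.18908275 0.141     ]
cons [ 0.6069126  -0.21292734  0.15997036]
[[-0.2 -1.2]
 [ 2.7 -1.6]
 [ 1.6  0.6]
 [-1.8 -1.4]
 [-1.  -1.6]
 [-0.7  0.2]]
red tri [ 0.56603854 -0.14328559  0.08298825] topnet side net [ 0.57001164 -0.13888017  0.08282567]
0.075 [ 0.56634618 -0.14320274  0.075     ]
0.08 [ 0.5653625  -0.14282281  0.08      ]
0.085 [ 0.56437882 -0.14244288  0.085     ]
0.09 [ 0.56339515 -0.14206295  0.09      ]
sock [ 0.60437738 -0.26123257  0.114     ]
sock side [ 0.60127537 -0.26757889  0.114     ] [ 0.60591079 -0.26231842  0.10809229]
slot -0.0814817808539987 [ 0.62456515 -0.25620701  0.09      ] [ 0.58600489 -0.25305808  0.09      ]
slot -0.07962238166424597 [ 0.62541466 -0.270066    0.09      ] [ 0.58480201 -0.26682547  0.09      ]
```

```bash
cat >> h.py <<'E'
def rt(q): return R.from_quat([q[1],q[2],q[3],q[0]])
def down(yaw,tilt=0): # tool z down, tool x toward -X, tool y at yaw from world y, then tilt forward(bin-like)
    M=np.array([[-1,0,0],[0,1,0],[0,0,-1.]])
    return R.from_euler("z",yaw)*R.from_matrix(M)*R.from_rotvec([0,-tilt,0])
def plan(way,start,n):
    """way: list of (pos,R); interpolated n[i] rows each. start=(pos,R). shift in the axes before the row's turn"""
    p,Rc=start; 
    for (q,Rq),k in zip(way,n):
        p0,R0=p,Rc; rv=(R0.inv()*Rq).as_rotvec()
        for i in range(k):
            pt=p0+(q-p0)*(i+1)/k; Rt=R0*R.from_rotvec(rv*(i+1)/k)
            d=Rc.inv().apply(pt-p)*1000; w=(Rc.inv()*Rt).as_rotvec()
            d=np.round(d,1); w=np.round(w,4)
            print("d",d,"w",w)
            p=p+Rc.apply(d/1000); Rc=Rc*R.from_rotvec(w)
        print("->",np.round(p,4))
    return p,Rc
def st():
    from plant import read_state
    s=read_state(); print("t",round(s["time"],2),"p",np.round(s["eef_pos"],4),"F",np.round(s["contact_force"],1),"gap",round(s["finger_gap"],4))
    return s["eef_pos"],rt(s["orientation"])
E
python3 - <<'E'
from h import *
s=st()
plan([(np.array([.56,.189,.26]),down(.105))],s,[10])
E
```

```text
t 1.4 p [0.1397 0.5319 0.2388] F [0.6 0.6 0.4] gap 0.0882
d [-49.4 -22.5  -2.1] w [-0.     -0.     -0.0362]
d [-48.5 -24.3  -2.1] w [-0.     -0.     -0.0362]
d [-47.6 -26.   -2.2] w [-0.     -0.     -0.0361]
d [-46.6 -27.7  -2.1] w [-0.     -0.     -0.0362]
d [-45.6 -29.4  -2.1] w [-0.     -0.     -0.0362]
d [-44.5 -31.   -2.1] w [-0.     -0.     -0.0362]
d [-43.4 -32.6  -2.2] w [-0.     -0.     -0.0361]
d [-42.2 -34.1  -2.1] w [-0.     -0.     -0.0362]
d [-40.8 -35.7  -2.1] w [-0.     -0.     -0.0362]
d [-39.6 -37.1  -2.1] w [-0.     -0.     -0.0362]
-> [0.56  0.189 0.26 ]
```

Call:
carry_out(
  moves=[
    {"dx": -49, "dy": -23, "dz": -2, "wz": -0.036},
    {"dx": -48, "dy": -24, "dz": -2, "wz": -0.036},
    {"dx": -48, "dy": -26, "dz": -2, "wz": -0.036},
    {"dx": -47, "dy": -28, "dz": -2, "wz": -0.036},
    {"dx": -46, "dy": -29, "dz": -2, "wz": -0.036},
  ],
)

```text
validation failed for argument at $.mo...
```

Call:
carry_out(
  moves=[
    {"dx": -44, "dy": -31, "dz": -2, "wz": -0.036},
    {"dx": -43, "dy": -33, "dz": -2, "wz": -0.036},
    {"dx": -42, "dy": -34, "dz": -2, "wz": -0.036},
    {"dx": -41, "dy": -36, "dz": -2, "wz": -0.036},
    {"dx": -40, "dy": -37, "dz": -2, "wz": -0.036},
  ],
)

```text
validation failed for argument at $.mo...
```

```bash
cat > look.py <<'E'
import sys
from h import *
from plant import *
def look(tag,P,st_=None):
    """crops around world point P in both cams with marks for TCP"""
    out=[]
    s=read_state(); p=s["eef_pos"]; Rr=rt(s["orientation"])
    for c,w in(("top",100),("side",100)):
        im=get_image(c)["color"]; u=proj(c,P)[0]; x0,y0=int(u[0]-w/2),int(u[1]-w/2); x0=max(0,min(x0,640-w)); y0=max(0,min(y0,480-w))
        z=cv2.resize(im[y0:y0+w,x0:x0+w],None,fx=4,fy=4,interpolation=cv2.INTER_CUBIC)
        v=proj(c,p)[0]; cv2.circle(z,tuple(int(t) for t in ((v[0]-x0+.5)*4,(v[1]-y0+.5)*4)),3,(255,0,255),-1)
        print(c,"crop origin",x0,y0,"tcp px",v.round(1)); out.append(z); cv2.imwrite(f"pics/{tag}_{c}_raw.png",im)
    cv2.imwrite(f"pics/{tag}.png",np.hstack(out))
E
python3 - <<'E'
from look import *
s=st(); print(s[1].as_matrix().round(3))
look("a1",[.56,.189,.18])
for c in("top","side"):
  for n in("bin_handle",): print(c,n,[(round(d["p"],2),d["pixel"]) for d in mark_of(c,n)][:3])
E
```

```text
t 1.4 p [0.1397 0.5319 0.2388] F [0.6 0.6 0.4] gap 0.0882
[[-0.967  0.254 -0.   ]
 [ 0.254  0.967 -0.   ]
 [ 0.    -0.    -1.   ]]
top crop origin 160 154 tcp px [ 19.2 412.2]
side crop origin 263 123 tcp px [142.6 144.3]
top bin_handle [(0.91, [212.7, 209.6]), (0.57, [126.1, 193.8])]
side bin_handle [(0.96, [294.0, 155.0]), (0.92, [315.2, 184.8]), (0.57, [351.1, 245.7])]
```

View pics/a1.png

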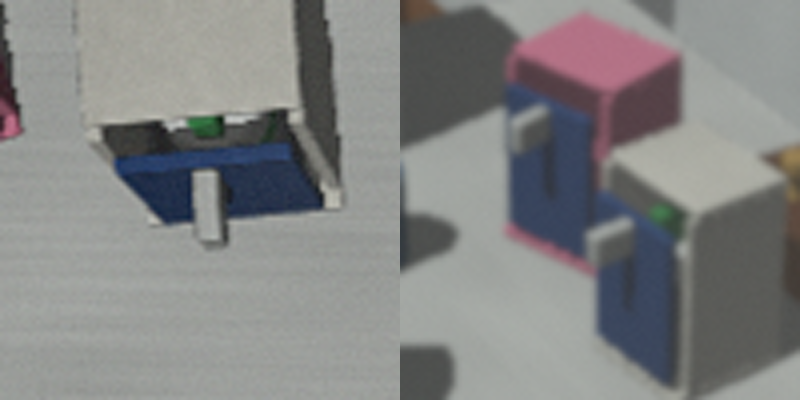

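The picture shows the arm hasn't moved, because the call was refused. I'll retry with every field filled in.

Call:
carry_out(
  moves=[
    {"dx": -49, "dy": -23, "dz": -2, "wx": 0, "wy": 0, "wz": -0.036, "grip": 0},
    {"dx": -48, "dy": -24, "dz": -2, "wx": 0, "wy": 0, "wz": -0.036, "grip": 0},
    {"dx": -48, "dy": -26, "dz": -2, "wx": 0, "wy": 0, "wz": -0.036, "grip": 0},
    {"dx": -47, "dy": -28, "dz": -2, "wx": 0, "wy": 0, "wz": -0.036, "grip": 0},
    {"dx": -46, "dy": -29, "dz": -2, "wx": 0, "wy": 0, "wz": -0.036, "grip": 0},
  ],
)

```text
time: 2.22
eef_pos: [0.3512, 0.359, 0.249]
orientation: [0.0, 0.038, 0.999, 0.0]
contact_force: [0.1, 0.2, -0.9]
finger_gap: 0.0881
```

Call:
carry_out(
  moves=[
    {"dx": -44, "dy": -31, "dz": -2, "wx": 0, "wy": 0, "wz": -0.036, "grip": 0},
    {"dx": -43, "dy": -33, "dz": -2, "wx": 0, "wy": 0, "wz": -0.036, "grip": 0},
    {"dx": -42, "dy": -34, "dz": -2, "wx": 0, "wy": 0, "wz": -0.036, "grip": 0},
    {"dx": -41, "dy": -36, "dz": -2, "wx": 0, "wy": 0, "wz": -0.036, "grip": 0},
    {"dx": -40, "dy": -37, "dz": -2, "wx": 0, "wy": 0, "wz": -0.036, "grip": 0},
  ],
)

```text
time: 2.85
eef_pos: [0.5607, 0.1868, 0.2589]
orientation: [0.0, -0.052, 0.999, 0.0]
contact_force: [0.0, 0.6, -0.3]
finger_gap: 0.0886
```

Run:
```python
from look import *
s=st(); print(s[1].as_matrix().round(3))
look("a2",[.56,.189,.2])
```

```text
t 2.85 p [0.5607 0.1868 0.2589] F [ 0.   0.6 -0.3] gap 0.0886
[[-0.995 -0.104  0.   ]
 [-0.104  0.995  0.   ]
 [-0.     0.    -1.   ]]
top crop origin 158 152 tcp px [204.3 195.9]
side crop origin 263 118 tcp px [314.1 151.7]
```

View pics/a2.png

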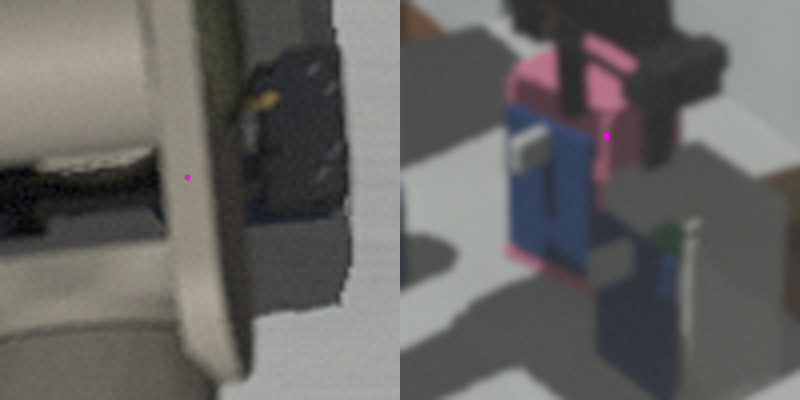

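The side picture shows the two finger tips at crop (572,112) and (655,165), straddling the TCP mark. The handle is below them at crop (610,265). Next I'll refine the handle position.

Run:
```python
from look import *
for a in((212.9,208),(212.7,209.6)):
  for b in ((317.2,184.2),(315.2,184.8)): 
    p=tri({"top":a,"side":b}); print(p, proj("top",p),proj("side",p))
# handle fin ends predicted for pivot est
q=(.594,.193,.105)
W=lambda l:np.array([q[0],q[1],0])+R.from_euler("z",q[2]).apply(np.array(l)/1000)
for l in((-50,7,156),(-50,-7,156),(-10,7,156),(-10,-7,156),(-50,-7,126),(12,58,183),(12,-58,183)): print(l,proj("top",W(l))[0].round(1),((proj("top",W(l))[0]-(160,154)+.5)*4).round(),((proj("side",W(l))[0]-(263,123)+.5)*4+(400,0)).round())
```

```text
[0.56422634 0.18878214 0.13836702] [[213.75924027 206.40039354]] [[314.56992427 184.48978796]]
[0.56273157 0.19004706 0.1364893 ] [[213.30596196 207.24394259]] [[313.95753328 184.93557688]]
[0.56146014 0.18850375 0.13915371] [[213.78680071 207.5759047 ]] [[313.8719962  184.56290851]]
[0.55996455 0.18976727 0.13727526] [[213.33377363 208.41917352]] [[313.25950185 185.00954332]]
(-50, 7, 156) [209.3 214.2] [199. 243.] [582. 233.]
(-50, -7, 156) [215.8 213.6] [225. 240.] [593. 240.]
(-10, 7, 156) [207.9 196. ] [194. 170.] [622. 217.]
(-10, -7, 156) [214.4 195.4] [220. 168.] [633. 224.]
(-50, -7, 126) [218.1 216.2] [234. 251.] [593. 273.]
(12, 58, 183) [180.8 185.4] [ 85. 128.] [605. 152.]
(12, -58, 183) [235.5 180.1] [304. 106.] [696. 213.]
```

Call:
carry_out(
  moves=[
    {"dx": 4, "dy": 2.5, "dz": 30, "wx": 0, "wy": 0, "wz": 0, "grip": 0},
    {"dx": 0, "dy": 0, "dz": 35, "wx": 0, "wy": 0, "wz": 0, "grip": 0},
    {"dx": 0, "dy": 0, "dz": 35, "wx": 0, "wy": 0, "wz": 0, "grip": 0},
    {"dx": 0, "dy": 0, "dz": 22, "wx": 0, "wy": 0, "wz": 0, "grip": 0},
    {"dx": 0, "dy": 0, "dz": 11, "wx": 0, "wy": 0, "wz": 0, "grip": 0},
  ],
)

```text
time: 3.58
eef_pos: [0.5546, 0.1906, 0.1248]
orientation: [-0.001, -0.052, 0.999, -0.0]
contact_force: [0.8, -0.1, 0.0]
finger_gap: 0.0881
```

Call:
carry_out(
  moves=[
    {"dx": 0, "dy": 0, "dz": 0, "wx": 0, "wy": 0, "wz": 0, "grip": 255},
    {"dx": 0, "dy": 0, "dz": 0, "wx": 0, "wy": 0, "wz": 0, "grip": 255},
    {"dx": 0, "dy": 0, "dz": 0, "wx": 0, "wy": 0, "wz": 0, "grip": 255},
    {"dx": 0, "dy": 0, "dz": 0, "wx": 0, "wy": 0, "wz": 0, "grip": 255},
    {"dx": 0, "dy": 0, "dz": 0, "wx": 0, "wy": 0, "wz": 0, "grip": 255},
  ],
  squeeze=8,
)

```text
time: 4.2
eef_pos: [0.5552, 0.1902, 0.1259]
orientation: [0.0, -0.052, 0.999, 0.0]
contact_force: [-0.2, 0.2, -0.2]
finger_gap: 0.0399
```

Run:
```python
from look import *
s=st(); look("a3",[.56,.189,.17])
piv=np.array([.594,.193,.018]); yaw=.105
r0=R.from_euler("z",yaw).inv().apply(s[0]-piv); print("rel",r0)
way=[]
for th in (.13,.26,.39,.52,.65):
    th=float(th); x,z=r0[0]*np.cos(th)-r0[2]*np.sin(th), r0[0]*np.sin(th)+r0[2]*np.cos(th)
    way.append((piv+R.from_euler("z",yaw).apply([x,r0[1],z]),down(yaw,th)))
plan(way,s,[2]*5)
```

```text
t 4.2 p [0.5552 0.1902 0.1259] F [-0.2  0.2 -0.2] gap 0.0399
top crop origin 161 155 tcp px [214.  211.6]
side crop origin 263 126 tcp px [311.9 188.4]
rel [-0.03883474  0.00129379  0.1079396 ]
d [ 6.8 -0.   3. ] w [-0.0001 -0.0649 -0.0009]
d [ 7.  -0.   2.5] w [-0.     -0.0648 -0.0009]
-> [0.5417 0.1888 0.12  ]
d [ 6.9 -0.   3. ] w [-0.    -0.065 -0.   ]
d [ 7.  -0.   2.5] w [-0.    -0.065 -0.   ]
-> [0.5289 0.1875 0.1123]
d [ 6.8 -0.   3. ] w [-0.    -0.065 -0.   ]
d [ 7.  -0.   2.5] w [-0.    -0.065 -0.   ]
-> [0.5174 0.1862 0.1031]
d [ 6.8 -0.   3. ] w [-0.    -0.065 -0.   ]
d [ 7.1 -0.   2.5] w [-0.    -0.065 -0.   ]
-> [0.507  0.1852 0.0923]
d [ 6.8 -0.   3. ] w [-0.    -0.065 -0.   ]
d [ 7.  -0.   2.5] w [-0.0001 -0.065  -0.    ]
-> [0.4982 0.1842 0.0804]
```

View pics/a3.png

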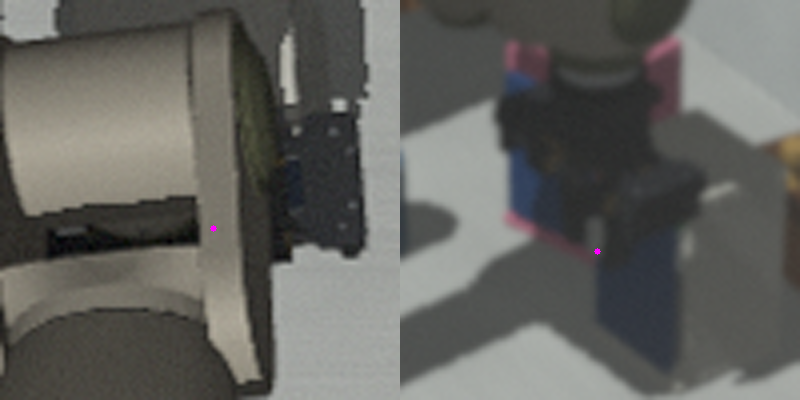

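The side picture shows the fingers around the fin at crop (600,240) and still closing, with a gap of 40 mm. I'll keep closing.

Call:
carry_out(
  moves=[
    {"dx": 0, "dy": 0, "dz": 0, "wx": 0, "wy": 0, "wz": 0, "grip": 255},
    {"dx": 0, "dy": 0, "dz": 0, "wx": 0, "wy": 0, "wz": 0, "grip": 255},
    {"dx": 0, "dy": 0, "dz": 0, "wx": 0, "wy": 0, "wz": 0, "grip": 255},
    {"dx": 0, "dy": 0, "dz": 0, "wx": 0, "wy": 0, "wz": 0, "grip": 255},
    {"dx": 0, "dy": 0, "dz": 0, "wx": 0, "wy": 0, "wz": 0, "grip": 255},
  ],
  squeeze=8,
)

```text
time: 4.92
eef_pos: [0.5552, 0.1898, 0.1257]
orientation: [-0.0, -0.051, 0.999, -0.0]
contact_force: [-0.6, -5.1, 0.5]
finger_gap: 0.0137
```

Call:
carry_out(
  moves=[
    {"dx": 7, "dy": -0.5, "dz": 2.8, "wx": 0, "wy": -0.065, "wz": 0, "grip": 255},
    {"dx": 7, "dy": -0.5, "dz": 2.8, "wx": 0, "wy": -0.065, "wz": 0, "grip": 255},
    {"dx": 7, "dy": 0, "dz": 2.8, "wx": 0, "wy": -0.065, "wz": 0, "grip": 255},
    {"dx": 7, "dy": 0, "dz": 2.8, "wx": 0, "wy": -0.065, "wz": 0, "grip": 255},
    {"dx": 7, "dy": 0, "dz": 2.8, "wx": 0, "wy": -0.065, "wz": 0, "grip": 255},
  ],
)

```text
time: 5.55
eef_pos: [0.5232, 0.1865, 0.1071]
orientation: [0.163, -0.051, 0.985, 0.009]
contact_force: [8.4, 2.7, -10.1]
finger_gap: 0.0142
```

Run:
```python
from look import *
s=st(); print(down(.105,.325).inv()*s[1])
```

```text
t 5.55 p [0.5232 0.1865 0.1071] F [  8.4   2.7 -10.1] gap 0.0142
Rotation.from_matrix(array([[ 9.99990379e-01, -2.39211275e-03, -3.67681402e-03],
                            [ 2.39487291e-03,  9.99996854e-01,  7.46474124e-04],
                            [ 3.67501680e-03, -7.55272445e-04,  9.99992962e-01]]))
```

Call:
carry_out(
  moves=[
    {"dx": 6.5, "dy": 0, "dz": 4, "wx": 0, "wy": -0.065, "wz": 0, "grip": 255},
    {"dx": 6.5, "dy": 0, "dz": 3, "wx": 0, "wy": -0.065, "wz": 0, "grip": 255},
    {"dx": 7, "dy": 0, "dz": 3, "wx": 0, "wy": -0.065, "wz": 0, "grip": 255},
    {"dx": 7, "dy": 0, "dz": 2.8, "wx": 0, "wy": -0.065, "wz": 0, "grip": 255},
    {"dx": 7, "dy": 0, "dz": 2.8, "wx": 0, "wy": -0.065, "wz": 0, "grip": 255},
  ],
)

```text
time: 6.18
eef_pos: [0.506, 0.1894, 0.098]
orientation: [0.302, -0.046, 0.952, 0.01]
contact_force: [13.0, -15.3, -8.4]
finger_gap: 0.0227
```

Run:
```python
from look import *
s=st(); look("a4",[.54,.189,.12])
```

```text
t 6.17 p [0.506  0.1894 0.098 ] F [ 13.  -15.3  -8.4] gap 0.0227
top crop origin 164 168 tcp px [215.8 235.7]
side crop origin 257 141 tcp px [298.7 200.2]
```

View pics/a4.png

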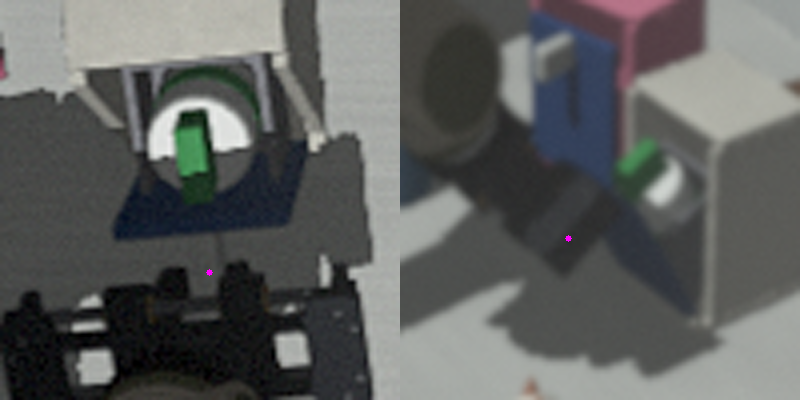

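The bin has tipped far forward: the white cartridge top is at crop (190,140) and the green bar at (193,155). The gap has opened to 23 mm, so the grip has shifted. I'll look closer.

Run:
```python
from look import *
s=read_state(); print(s["joint_pos"].round(3),s["joint_vel"].round(3),s["ft_torque"],s["contact_force"],s["finger_gap"],s["eef_pos"])
a=cv2.imread("pics/a4_top_raw.png")[190:290,160:260]; b=cv2.imread("pics/a4_side_raw.png")[150:250,260:360]
cv2.imwrite("pics/z5.png",np.clip(1.8*np.hstack([cv2.resize(x,(400,400),interpolation=cv2.INTER_CUBIC) for x in(a,b)]).astype(float),0,255))
```

```text
[ 0.161  0.402  1.951 -0.254  0.177 -1.273] [-0.013 -0.     0.012  0.083  0.013 -0.092] [-2.0338038   0.1743105  -1.51423352] [  0.21089017 -15.78938665   1.19474827] 0.023815965654772644 [0.5071941  0.18996958 0.10022671][ WARN:0@0.340] global loadsave.cpp:1063 imwrite_ Unsupported depth image for selected encoder is fallbacked to CV_8U.
```

View pics/z5.png

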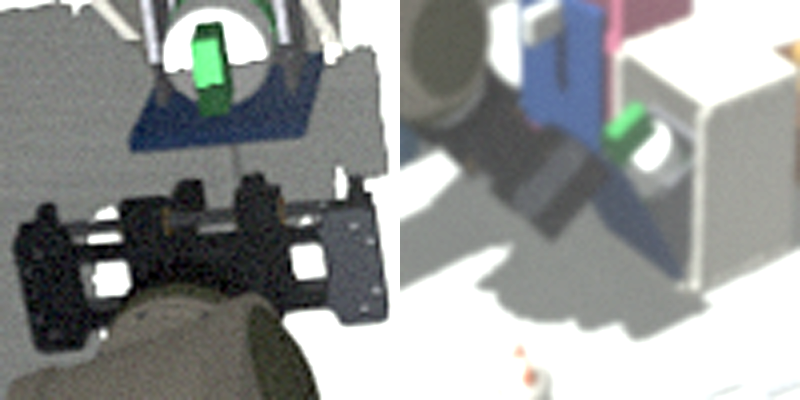

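Joint 5 is at its lower limit of 0.17, so the tool can't tilt any further here. That twisted the grip. The bin is past its balance point, so I'll release and let it rest on its stop.

Call:
carry_out(
  moves=[
    {"dx": 0, "dy": 0, "dz": 0, "wx": 0, "wy": 0, "wz": 0, "grip": 170},
    {"dx": 0, "dy": 0, "dz": 0, "wx": 0, "wy": 0, "wz": 0, "grip": 120},
    {"dx": 0, "dy": 0, "dz": 0, "wx": 0, "wy": 0, "wz": 0, "grip": 0},
    {"dx": 0, "dy": 0, "dz": 0, "wx": 0, "wy": 0, "wz": 0, "grip": 0},
    {"dx": 0, "dy": 0, "dz": 0, "wx": 0, "wy": 0, "wz": 0, "grip": 0},
  ],
)

```text
time: 6.9
eef_pos: [0.5069, 0.1906, 0.0999]
orientation: [0.304, -0.048, 0.951, 0.011]
contact_force: [0.8, 0.5, 0.3]
finger_gap: 0.0671
```

Run:
```python
from look import *
s=read_state(); print(s["joint_pos"].round(3),s["ft_torque"],s["contact_force"],s["finger_gap"],s["eef_pos"])
m=rt(s["orientation"]); print((down(.105,.6).inv()*m).as_rotvec())
look("a5",[.54,.189,.12])
```

```text
[ 0.161  0.403  1.952 -0.251  0.175 -1.276] [ 0.01233586  0.27198768 -0.02058923] [0.83766318 0.53700075 0.26441491] 0.06714984888026024 [0.50690576 0.19059609 0.09985618]
[ 0.0106037  -0.01845457  0.00171213]
top crop origin 164 168 tcp px [215.1 235.1]
side crop origin 257 141 tcp px [298.8 199.5]
```

View pics/a5.png

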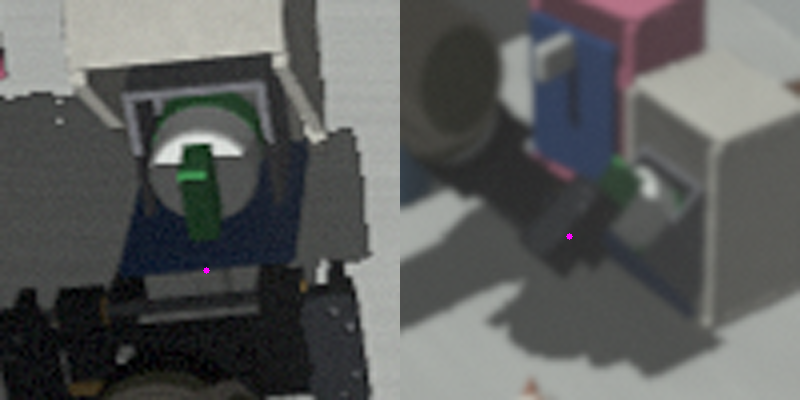

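The bin has fallen further and is on its stop. I'll back the gripper off along its own axis.

Call:
carry_out(
  moves=[
    {"dx": 0, "dy": 0, "dz": -20, "wx": 0, "wy": 0, "wz": 0, "grip": 0},
    {"dx": 0, "dy": 0, "dz": -40, "wx": 0, "wy": 0, "wz": 0, "grip": 0},
    {"dx": 0, "dy": 0, "dz": -40, "wx": 0, "wy": 0.05, "wz": 0, "grip": 0},
    {"dx": 0, "dy": 0, "dz": -40, "wx": 0, "wy": 0.05, "wz": 0, "grip": 0},
    {"dx": 0, "dy": 0, "dz": -40, "wx": 0, "wy": 0.05, "wz": 0, "grip": 0},
  ],
)

```text
time: 7.62
eef_pos: [0.4068, 0.182, 0.251]
orientation: [0.231, -0.048, 0.972, 0.008]
contact_force: [0.2, -0.5, -0.0]
finger_gap: 0.0879
```

Run:
```python
from look import *
s=read_state(); print(s["joint_pos"].round(4),s["contact_force"],s["finger_gap"],s["eef_pos"])
m=rt(s["orientation"]); print((down(.105,.6).inv()*m).as_rotvec())
look("a6",[.54,.189,.12])
for c in("top","side"):
  for n in("cartridge_grip","cartridge_center","bin_handle","bin_pivot","socket","power_top"): print(c,n,[(round(d["p"],2),d["pixel"]) for d in mark_of(c,n)][:3])
```

```text
[ 0.1789  0.0186  1.8222 -0.0583  0.8365 -1.4626] [ 0.20074768 -0.48305981 -0.02814742] 0.08794302238106423 [0.40680887 0.18196589 0.25097547]
[0.010241   0.13307253 0.00243855]
top crop origin 164 168 tcp px [205.  273.8]
side crop origin 257 141 tcp px [270.3 168.1]
top cartridge_grip [(0.66, [213.2, 213.5])]
top cartridge_center [(0.87, [214.0, 205.5]), (0.31, [219.0, 195.2])]
top bin_handle [(0.75, [127.8, 191.5]), (0.74, [219.7, 241.3])]
top bin_pivot [(0.87, [216.5, 205.1]), (0.56, [140.4, 184.9])]
top socket [(0.65, [418.9, 193.5])]
top power_top [(0.56, [365.5, 209.9])]
side cartridge_grip [(0.72, [306.0, 187.9])]
side cartridge_center [(0.77, [317.5, 193.3])]
side bin_handle [(0.97, [298.9, 205.0]), (0.75, [295.2, 156.5])]
side bin_pivot [(0.69, [318.3, 215.1]), (0.67, [299.7, 180.6])]
side socket [(0.77, [415.5, 264.1])]
side power_top [(0.46, [378.4, 254.2])]
```

View pics/a6.png

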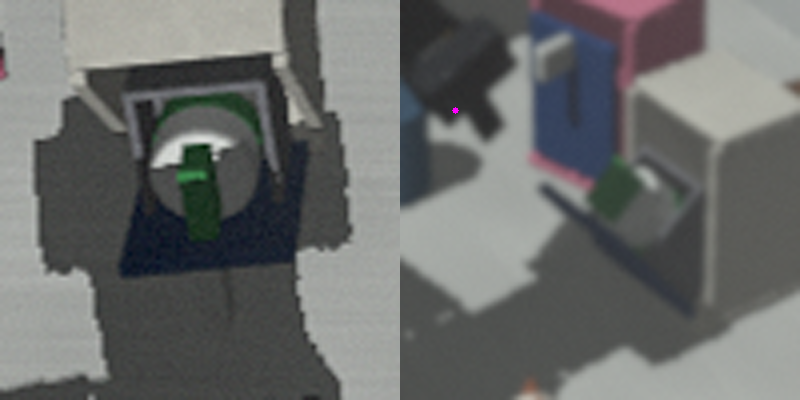

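```bash
cat >> h.py <<'E'
PIV=np.array([.594,.193,.018]); DY=.105
def binW(l,th,v=0): # bin coords (m) rel pivot, tilt th
    l=np.atleast_2d(l); x=l[:,0]*np.cos(th)-l[:,2]*np.sin(th); z=l[:,0]*np.sin(th)+l[:,2]*np.cos(th)
    return PIV+R.from_euler("z",DY).apply(np.c_[x,l[:,1],z])
def binL(p,th):
    q=R.from_euler("z",DY).inv().apply(np.atleast_2d(p)-PIV); return np.c_[q[:,0]*np.cos(th)+q[:,2]*np.sin(th),q[:,1],-q[:,0]*np.sin(th)+q[:,2]*np.cos(th)]
E
python3 - <<'E'
from h import *
g=tri({"top":(213.2,213.5),"side":(306,187.9)}); c=tri({"top":(214,205.5),"side":(317.5,193.3)})
print(g,c,np.linalg.norm(g-c),binL([g,c],.65)); d=g-c; print("tilt",np.arctan2(-d[0],d[2]))
print("hdl pred",proj("top",binW([-.034,0,.123],.65)),proj("side",binW([-.034,0,.123],.65)), tri({"top":(219.7,241.3),"side":(298.9,205)}),binW([-.034,0,.123],.65))
im={k:cv2.resize(cv2.imread(f"pics/a6_{k}_raw.png"),None,fx=4,fy=4,interpolation=cv2.INTER_CUBIC) for k in("top","side")}
def draw(k,P,col):
    q=((proj(k,P)+.5)*4).astype(int); cv2.polylines(im[k],[q.reshape(-1,1,2)],False,col,1)
import itertools
def model(k,u,v,h,th):
    t=np.linspace(0,2*np.pi,40)
    for zz in(.032,-.048): draw(k,binW(np.c_[u+.03*np.cos(t),v+.03*np.sin(t),0*t+h+zz],th),(255,0,255))
    for zz in(.032,.064):
        draw(k,binW(np.array([[u+a*.022,v+b*.008,h+zz] for a,b in((1,1),(1,-1),(-1,-1),(-1,1),(1,1))]),th),(0,255,255))
    draw(k,binW(np.array([[-.01,.048,0],[-.01,.048,.14],[-.01,-.048,.14],[-.01,-.048,0]]),th),(0,255,0))
    draw(k,binW(np.array([[-.01,0,.138],[-.05,0,.138],[-.05,0,.108],[-.01,0,.108]]),th),(255,255,255))
for k in im: model(k,.035,0,.07,.65)
a=im["top"][4*160:4*260,4*164:4*264]; b=im["side"][4*141:4*241,4*257:4*357]
o=np.clip(np.hstack([a,b]).astype(float)*1.6,0,255).astype(np.uint8); cv2.imwrite("pics/m1.png",o)
E
```

```text
[0.54598969 0.19293863 0.13039775] [0.57599467 0.19500451 0.09707283] 0.04489005527456779 [[0.03000674 0.0049708  0.11837709]
 [0.03376624 0.00388056 0.07365802]]
tilt 0.7330229811952524
hdl pred [[218.96585149 241.61441303]] [[296.3354789  203.20817583]] [0.49678551 0.18111382 0.08749742] [[0.49305425 0.18236157 0.09534197]]
```

View pics/m1.png

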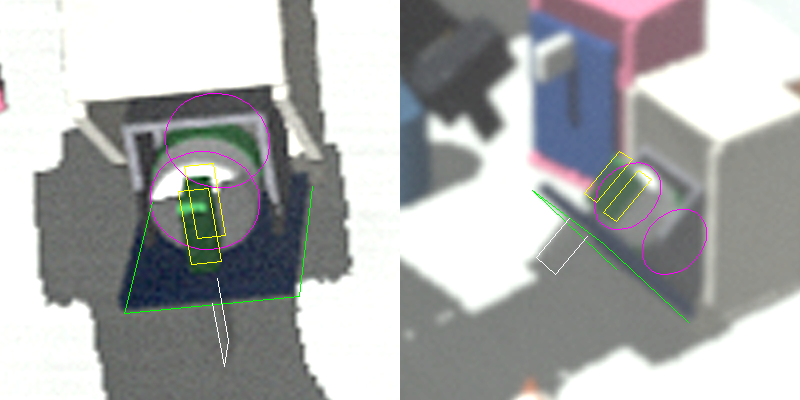

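The overlay at tilt 0.65 matches: panel edge, cylinder and bar agree within about 2 px, with the bar at crop (200,230). Now I'll plan the approach along the tilted axis.

Run:
```python
from h import *
s=st()
pg=binW([.033,.001,.1795],.65)[0]; g=binW([.033,.001,.1095],.65)[0]; print(pg,g)
plan([(pg,down(DY,.65)),(g,down(DY,.65))],s,[5,5])
```

```text
t 8.32 p [0.408  0.182  0.2495] F [ 0.1 -0.9 -1.3] gap 0.088
[0.51198859 0.18536255 0.18086819] [0.55411833 0.1898025  0.12514233]
d [-12.3  -1.2  21.6] w [-0.0021 -0.0364 -0.0005]
d [-11.6  -1.3  22.1] w [-0.0022 -0.0364 -0.0004]
d [-10.7  -1.4  22.4] w [-0.0021 -0.0364 -0.0005]
d [-9.9 -1.4 22.9] w [-0.0021 -0.0365 -0.0004]
d [-9.1 -1.5 23.1] w [-0.0022 -0.0364 -0.0005]
-> [0.512  0.1853 0.1809]
d [ 0.  0. 14.] w [0. 0. 0.]
d [ 0.  0. 14.] w [0. 0. 0.]
d [ 0.  0. 14.] w [0. 0. 0.]
d [ 0.  0. 14.] w [0. 0. 0.]
d [ 0.  0. 14.] w [0. 0. 0.]
-> [0.5541 0.1898 0.1252]
```

Call:
carry_out(
  moves=[
    {"dx": -12, "dy": -1.2, "dz": 21.6, "wx": -0.002, "wy": -0.0364, "wz": 0, "grip": 0},
    {"dx": -11.6, "dy": -1.3, "dz": 22, "wx": -0.002, "wy": -0.0364, "wz": 0, "grip": 0},
    {"dx": -10.7, "dy": -1.4, "dz": 22.4, "wx": -0.002, "wy": -0.0364, "wz": 0, "grip": 0},
    {"dx": -10, "dy": -1.4, "dz": 23, "wx": -0.002, "wy": -0.0364, "wz": 0, "grip": 0},
    {"dx": -9, "dy": -1.5, "dz": 23, "wx": -0.002, "wy": -0.0364, "wz": 0, "grip": 0},
  ],
)

```text
time: 8.95
eef_pos: [0.5124, 0.1853, 0.1807]
orientation: [0.32, -0.049, 0.946, 0.017]
contact_force: [0.1, 0.2, 0.5]
finger_gap: 0.0879
```

Run:
```python
from look import *
s=read_state(); print(s["joint_pos"].round(4))
m=rt(s["orientation"]); print((down(DY,.65).inv()*m).as_rotvec())
look("a7",[.54,.189,.15]); s=st(); print(binL(s[0],.65))
```

```text
[ 0.1399  0.255   1.8623 -0.06    0.3735 -1.485 ]
[ 0.00074151 -0.00174672  0.00216989]
top crop origin 162 166 tcp px [211.2 226.6]
side crop origin 257 133 tcp px [300.9 178.1]
t 9.05 p [0.512  0.185  0.1795] F [-0.7  0.3 -0.5] gap 0.0877
[[0.03215935 0.00061874 0.17837568]]
```

View pics/a7.png

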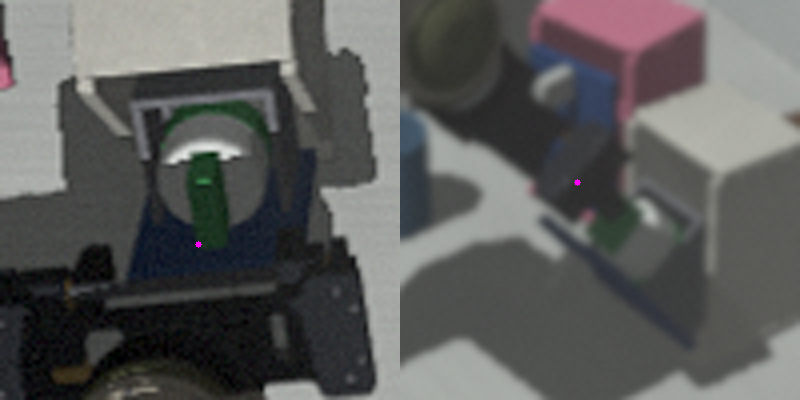

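Call:
carry_out(
  moves=[
    {"dx": 0, "dy": 0, "dz": 14, "wx": 0, "wy": 0, "wz": 0, "grip": 0},
    {"dx": 0, "dy": 0, "dz": 14, "wx": 0, "wy": 0, "wz": 0, "grip": 0},
    {"dx": 0, "dy": 0, "dz": 14, "wx": 0, "wy": 0, "wz": 0, "grip": 0},
    {"dx": 0, "dy": 0, "dz": 12, "wx": 0, "wy": 0, "wz": 0, "grip": 0},
    {"dx": 0, "dy": 0, "dz": 6, "wx": 0, "wy": 0, "wz": 0, "grip": 0},
  ],
)

```text
time: 9.68
eef_pos: [0.5481, 0.189, 0.1326]
orientation: [0.319, -0.049, 0.946, 0.017]
contact_force: [0.1, 0.0, 0.4]
finger_gap: 0.0881
```

Run:
```python
from look import *
s=read_state(); print(s["joint_pos"].round(4))
m=rt(s["orientation"]); print((down(DY,.65).inv()*m).as_rotvec())
look("a8",[.54,.189,.15]); s=st(); print(binL(s[0],.65))
```

```text
[ 0.1369  0.3868  1.8406 -0.0767  0.2654 -1.4692]
[0.00082169 0.00031493 0.00217876]
top crop origin 162 166 tcp px [213.9 214.2]
side crop origin 257 133 tcp px [310.2 187.4]
t 9.78 p [0.5479 0.189  0.1329] F [ 0.1  1.  -0.2] gap 0.0883
[[0.03273258 0.00085134 0.11942888]]
```

View pics/a8.png

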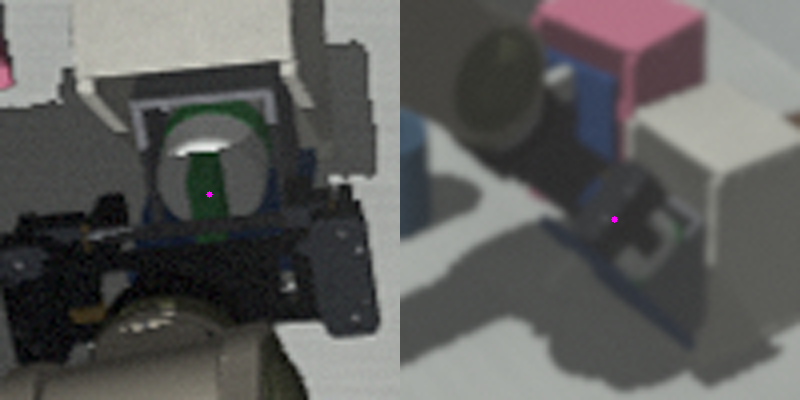

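The TCP mark is on the bar at crop (208,194), and the fingers sit at either side of it. I'll go 9 mm further and close.

Call:
carry_out(
  moves=[
    {"dx": 0, "dy": 0, "dz": 5, "wx": 0, "wy": 0, "wz": 0, "grip": 0},
    {"dx": 0, "dy": 0, "dz": 4, "wx": 0, "wy": 0, "wz": 0, "grip": 0},
    {"dx": 0, "dy": 0, "dz": 0, "wx": 0, "wy": 0, "wz": 0, "grip": 0},
    {"dx": 0, "dy": 0, "dz": 0, "wx": 0, "wy": 0, "wz": 0, "grip": 255},
    {"dx": 0, "dy": 0, "dz": 0, "wx": 0, "wy": 0, "wz": 0, "grip": 255},
  ],
  squeeze=20,
)

```text
time: 10.4
eef_pos: [0.5532, 0.1896, 0.1264]
orientation: [0.319, -0.049, 0.946, 0.017]
contact_force: [-0.9, -0.5, -0.2]
finger_gap: 0.0703
```

Call:
carry_out(
  moves=[
    {"dx": 0, "dy": 0, "dz": 0, "wx": 0, "wy": 0, "wz": 0, "grip": 255},
    {"dx": 0, "dy": 0, "dz": 0, "wx": 0, "wy": 0, "wz": 0, "grip": 255},
    {"dx": 0, "dy": 0, "dz": 0, "wx": 0, "wy": 0, "wz": 0, "grip": 255},
    {"dx": 0, "dy": 0, "dz": 0, "wx": 0, "wy": 0, "wz": 0, "grip": 255},
    {"dx": 0, "dy": 0, "dz": 0, "wx": 0, "wy": 0, "wz": 0, "grip": 255},
  ],
  squeeze=20,
)

```text
time: 11.02
eef_pos: [0.5532, 0.1896, 0.1263]
orientation: [0.319, -0.049, 0.946, 0.017]
contact_force: [-0.2, -0.1, 0.6]
finger_gap: 0.0201
```

Call:
carry_out(
  moves=[
    {"dx": 0, "dy": 0, "dz": 0, "wx": 0, "wy": 0, "wz": 0, "grip": 255},
    {"dx": 0, "dy": 0, "dz": 0, "wx": 0, "wy": 0, "wz": 0, "grip": 255},
    {"dx": 0, "dy": 0, "dz": 0, "wx": 0, "wy": 0, "wz": 0, "grip": 255},
    {"dx": 0, "dy": 0, "dz": -5, "wx": 0, "wy": 0, "wz": 0, "grip": 255},
    {"dx": 0, "dy": 0, "dz": -10, "wx": 0, "wy": 0, "wz": 0, "grip": 255},
  ],
  squeeze=30,
)

```text
time: 11.65
eef_pos: [0.5439, 0.1886, 0.1384]
orientation: [0.319, -0.049, 0.946, 0.017]
contact_force: [1.2, -0.1, -1.9]
finger_gap: 0.0158
```

Call:
carry_out(
  moves=[
    {"dx": 0, "dy": 0, "dz": -16, "wx": 0, "wy": 0, "wz": 0, "grip": 255},
    {"dx": 0, "dy": 0, "dz": -20, "wx": 0, "wy": 0, "wz": 0, "grip": 255},
    {"dx": 0, "dy": 0, "dz": -20, "wx": 0, "wy": 0, "wz": 0, "grip": 255},
    {"dx": 0, "dy": 0, "dz": -20, "wx": 0, "wy": 0, "wz": 0, "grip": 255},
    {"dx": 0, "dy": 0, "dz": -14, "wx": 0, "wy": 0, "wz": 0, "grip": 255},
  ],
)

```text
time: 12.28
eef_pos: [0.4886, 0.183, 0.2109]
orientation: [0.319, -0.049, 0.946, 0.017]
contact_force: [0.2, 0.3, -2.1]
finger_gap: 0.0154
```

Run:
```python
from look import *
s=st(); print(binL(s[0],.65)); look("a9",[.52,.189,.17])
```

```text
t 12.28 p [0.4886 0.183  0.2109] F [ 0.2  0.3 -2.1] gap 0.0154
[[0.03249059 0.00105093 0.2176054 ]]
top crop origin 160 173 tcp px [209.4 235.6]
side crop origin 252 129 tcp px [294.5 172.1]
```

View pics/a9.png

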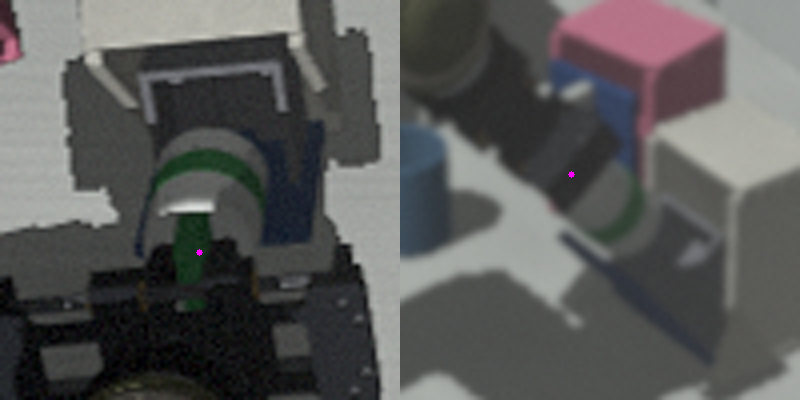

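The cartridge is held and clear, with its white body and green band at crop (210,180), and the bin stays down. Next I'll carry it to the socket.

Run:
```python
from h import *
s=st()
w=[(binW([.0325,.001,.2576],.65)[0],down(DY,.65)),(np.array([.47,.12,.29]),down(.06,.42)),(np.array([.605,-.261,.255]),down(-.08,0))]
e=plan(w,s,[2,3,10])
```

```text
t 12.38 p [0.4892 0.1831 0.2112] F [-0.1 -0.7 -2.3] gap 0.0157
d [  0.3  -0.1 -20. ] w [-0.0002  0.0011 -0.001 ]
d [  0.3  -0.  -20.1] w [-0.0003  0.0012 -0.001 ]
-> [0.4645 0.1804 0.2427]
d [ -9.3 -20.2 -12.7] w [0.0077 0.0766 0.0129]
d [ -8.6 -20.2 -13.3] w [0.0076 0.0767 0.013 ]
d [ -7.7 -20.2 -13.7] w [0.0077 0.0766 0.0129]
-> [0.47 0.12 0.29]
d [ -8.8 -38.8   7.8] w [0.0029 0.0419 0.0138]
d [ -9.6 -38.7   7.4] w [0.003  0.042  0.0138]
d [-10.5 -38.6   7.2] w [0.0029 0.0419 0.0138]
d [-11.4 -38.3   6.9] w [0.003  0.0419 0.0138]
d [-12.1 -38.2   6.4] w [0.0029 0.042  0.0138]
d [-12.9 -38.    6.1] w [0.0029 0.0419 0.0138]
d [-13.7 -37.8   5.5] w [0.003  0.0419 0.0138]
d [-14.4 -37.6   5.2] w [0.0029 0.042  0.0137]
d [-15.1 -37.3   4.6] w [0.003  0.0419 0.0138]
d [-15.9 -37.2   4. ] w [0.0029 0.0419 0.0138]
-> [ 0.605 -0.261  0.255]
```

Call:
carry_out(
  moves=[
    {"dx": 0.3, "dy": 0, "dz": -20, "wx": 0, "wy": 0.001, "wz": -0.001, "grip": 255},
    {"dx": 0.3, "dy": 0, "dz": -20, "wx": 0, "wy": 0.001, "wz": -0.001, "grip": 255},
    {"dx": -9.3, "dy": -20.2, "dz": -12.7, "wx": 0.0077, "wy": 0.0766, "wz": 0.013, "grip": 255},
    {"dx": -8.6, "dy": -20.2, "dz": -13.3, "wx": 0.0077, "wy": 0.0766, "wz": 0.013, "grip": 255},
    {"dx": -7.7, "dy": -20.2, "dz": -13.7, "wx": 0.0077, "wy": 0.0766, "wz": 0.013, "grip": 255},
  ],
)

```text
time: 13.0
eef_pos: [0.4707, 0.1194, 0.2888]
orientation: [0.206, -0.029, 0.978, 0.006]
contact_force: [-0.3, -0.0, -2.5]
finger_gap: 0.0159
```

Call:
carry_out(
  moves=[
    {"dx": -8.8, "dy": -38.8, "dz": 7.8, "wx": 0.003, "wy": 0.042, "wz": 0.0138, "grip": 255},
    {"dx": -9.6, "dy": -38.7, "dz": 7.4, "wx": 0.003, "wy": 0.042, "wz": 0.0138, "grip": 255},
    {"dx": -10.5, "dy": -38.6, "dz": 7.2, "wx": 0.003, "wy": 0.042, "wz": 0.0138, "grip": 255},
    {"dx": -11.4, "dy": -38.3, "dz": 6.9, "wx": 0.003, "wy": 0.042, "wz": 0.0138, "grip": 255},
    {"dx": -12, "dy": -38.2, "dz": 6.4, "wx": 0.003, "wy": 0.042, "wz": 0.0138, "grip": 255},
  ],
)

```text
time: 13.62
eef_pos: [0.5385, -0.072, 0.2704]
orientation: [0.103, 0.006, 0.995, 0.003]
contact_force: [-0.4, -0.4, -2.6]
finger_gap: 0.0161
```

Call:
carry_out(
  moves=[
    {"dx": -13, "dy": -38, "dz": 6, "wx": 0.003, "wy": 0.042, "wz": 0.0138, "grip": 255},
    {"dx": -13.7, "dy": -37.8, "dz": 5.5, "wx": 0.003, "wy": 0.042, "wz": 0.0138, "grip": 255},
    {"dx": -14.4, "dy": -37.6, "dz": 5, "wx": 0.003, "wy": 0.042, "wz": 0.0138, "grip": 255},
    {"dx": -15, "dy": -37.3, "dz": 4.6, "wx": 0.003, "wy": 0.042, "wz": 0.0138, "grip": 255},
    {"dx": -16, "dy": -37.2, "dz": 4, "wx": 0.003, "wy": 0.042, "wz": 0.0138, "grip": 255},
  ],
)

```text
time: 14.25
eef_pos: [0.606, -0.2626, 0.2531]
orientation: [-0.002, 0.041, 0.999, -0.0]
contact_force: [0.2, 0.5, -1.2]
finger_gap: 0.0158
```

Run:
```python
from look import *
s=st(); print((down(-.08,0).inv()*s[1]).as_rotvec()); look("b1",[.605,-.261,.17])
for c in("top","side"):
  for n in("cartridge_key","cartridge_center","socket","bin_handle"): print(c,n,[(round(d["p"],2),d["pixel"]) for d in mark_of(c,n)][:3])
```

```text
t 14.25 p [ 0.606  -0.2626  0.2531] F [ 0.2  0.5 -1.2] gap 0.0158
[0.00110685 0.00378627 0.00166921]
top crop origin 372 135 tcp px [430.5 175.5]
side crop origin 365 198 tcp px [419.  223.3]
top cartridge_key []
top cartridge_center []
top socket [(0.29, [109.0, 253.1])]
top bin_handle [(0.85, [219.6, 244.1]), (0.7, [126.4, 191.3]), (0.55, [394.1, 205.1])]
side cartridge_key [(0.97, [419.4, 255.4]), (0.74, [319.7, 216.8]), (0.67, [412.3, 272.9])]
side cartridge_center [(0.78, [419.5, 238.1])]
side socket [(0.74, [413.3, 264.1])]
side bin_handle [(0.92, [294.5, 154.2]), (0.87, [299.4, 201.0])]
```

View pics/b1.png

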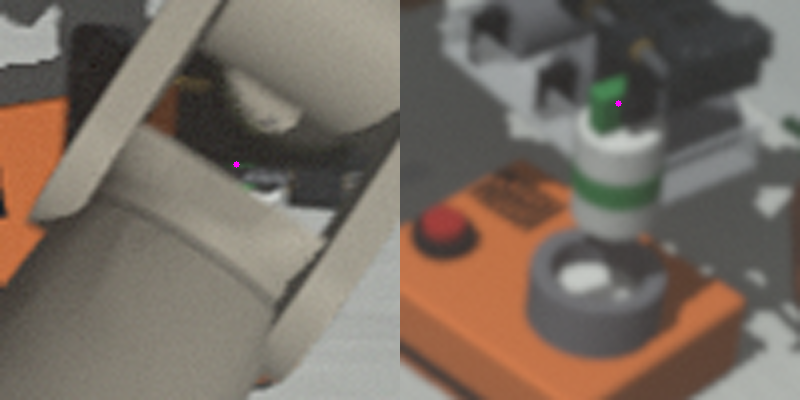

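Run:
```python
from look import *
print(proj("side",[[.6045,-.2612,.114],[.606,-.2626,.153],[.606,-.2626,.217-.048+.0]]))
f=lambda p:proj("side",p)[0]
p=np.array([.6045,-.2612,.114])
print("du per mm x,y,z",f(p+[.001,0,0])-f(p),f(p+[0,.001,0])-f(p),f(p+[0,0,.001])-f(p))
im=cv2.resize(cv2.imread("pics/b1_side_raw.png"),None,fx=8,fy=8,interpolation=cv2.INTER_CUBIC)
t=np.linspace(0,2*np.pi,60)
def circ(c,r,col):
    q=((proj("side",np.c_[c[0]+r*np.cos(t),c[1]+r*np.sin(t),0*t+c[2]])+.5)*8).astype(int); cv2.polylines(im,[q.reshape(-1,1,2)],True,col,1)
circ(p,.047,(0,255,0));circ(p,.0325,(0,255,0));circ(p-[0,0,.044],.047,(0,255,0))
s=np.array([.606,-.2626,.2531])
circ(s-[0,0,.085],.030,(255,0,255)); circ(s-[0,0,.005],.030,(255,0,255))
cv2.imwrite("pics/m2.png",im[8*210:8*285,8*375:8*460])
```

```text
[[412.83363416 264.19483622]
 [415.05480208 253.21499819]
 [415.67024455 248.57839483]]
du per mm x,y,z [ 0.28625271 -0.1218105 ] [-0.22923674 -0.20084033] [ 0.03691407 -0.28017001]
```

View pics/m2.png

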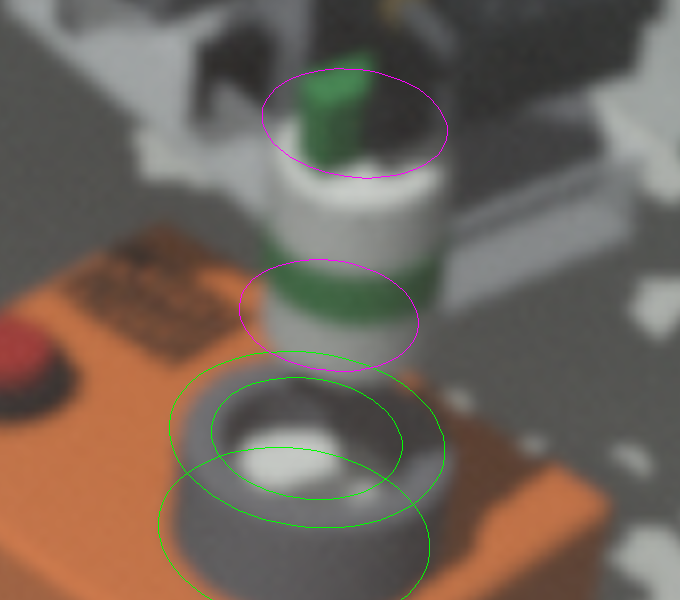

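The side overlay shows the cartridge's top edge matching the model. Its bottom is about 2.7 px to the right of the prediction, so it sits slightly tilted in the grip. I'll fit that against the network's mask.

```bash
cat > sil.py <<'E'
from look import *
def cyl_fit(tag,par0=(0,0,.037)):
    s=read_state(); p=s["eef_pos"]; Rr=rt(s["orientation"])
    im=get_image("side")["color"]; cv2.imwrite(f"pics/{tag}_side_raw.png",im)
    o=outline_of("side","cartridge_center"); o=sorted([d for d in o],key=lambda d:-d["p"])
    for d in o[:3]: print("mask",round(d["p"],2),d["rect"],d["mask"].sum())
    return p,Rr,im,o
E
python3 - <<'E'
from sil import *
p,Rr,im,o=cyl_fit("b2")
np.save("m.npy",o[0]["mask"])
m=o[0]["mask"]; z=cv2.resize(im,None,fx=8,fy=8,interpolation=cv2.INTER_CUBIC)
c,_=cv2.findContours(cv2.resize(m.astype(np.uint8),None,fx=8,fy=8,interpolation=cv2.INTER_LINEAR),cv2.RETR_EXTERNAL,cv2.CHAIN_APPROX_NONE); cv2.drawContours(z,c,-1,(0,0,255),1)
cv2.imwrite("pics/m3.png",z[8*200:8*270,8*380:8*460])
E
```

```text
mask 0.98 [407.8, 213.5, 430.6, 258.9] 728
```

View pics/m3.png

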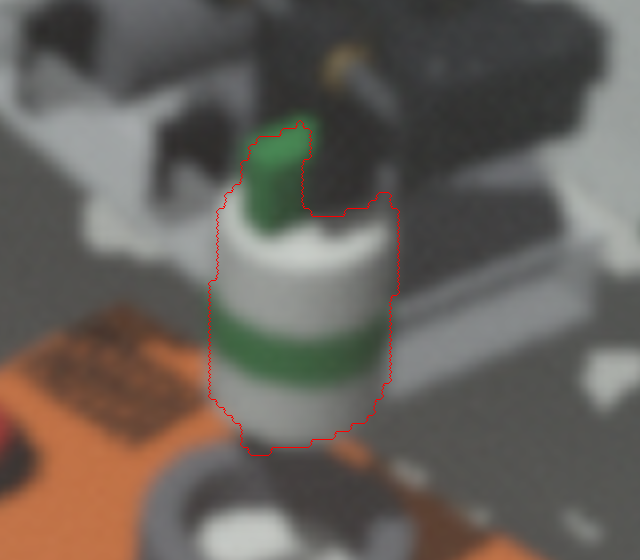

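Run:
```python
from look import *
im=cv2.imread("pics/b2_side_raw.png").astype(float); m=np.load("m.npy")
L=[];Rt=[]
for v in range(226,250):
    xs=np.where(m[v])[0]; l,r=xs[0],xs[-1]
    def edge(c):
        seg=im[v,c-5:c+6].copy(); seg=cv2.GaussianBlur(seg[None],(3,1),0)[0]; g=np.abs(np.diff(seg,axis=0)).sum(1)
        i=int(np.argmax(g[2:-2]))+2; w=g[i-1:i+2]; return c-5+i+.5+(w[2]-w[0])/(2*(2*w[1]-w[0]-w[2])+1e-6),g[i]
    a,b=edge(l),edge(r); L.append((v,*a));Rt.append((v,*b)); print(v,l,r,np.round(a,1),np.round(b,1))
for E in(L,Rt):
    E=np.array(E); k=np.polyfit(E[:,0],E[:,1],1,w=E[:,2]); print(k)
```

```text
226 407 429 [410.1  93.2] [428.8  24.5]
227 407 429 [410.5  75.2] [428.6  41.5]
228 407 429 [403.9  38.8] [428.3  67.5]
229 407 429 [408.  33.] [428.2  81.8]
230 407 429 [408.5  38.8] [427.6  81. ]
231 407 429 [409.3  34. ] [427.1  67.2]
232 407 429 [410.1  26.5] [425.8  52.5]
233 407 429 [418.   13.5] [424.5  35.5]
234 407 429 [413.9  22.2] [428.3  29.2]
235 406 429 [403.7  31.8] [427.3  28. ]
236 406 429 [406.7  48. ] [427.1  26.5]
237 406 428 [407.   52.5] [426.  22.]
238 406 428 [407.6  54.5] [425.3  24.2]
239 406 428 [408.4  47.5] [425.1  28.8]
240 406 428 [410.9  30.5] [424.9  32.2]
241 406 428 [405.7  14.8] [428.8  43.8]
242 406 428 [406.3  16. ] [428.4  58. ]
243 406 428 [405.   24.8] [428.2  64.5]
244 406 428 [405.3  34.2] [427.8  63.5]
245 406 428 [405.3  40.8] [427.7  57.2]
246 406 428 [405.4  45.2] [427.7  50.2]
247 406 428 [405.4  43.8] [427.8  42. ]
248 406 427 [405.   40.2] [427.6  33.8]
249 406 427 [405.6  48. ] [427.6  20. ]
[-2.07312572e-01  4.56652193e+02]
[6.99664854e-04 4.27445078e+02]
```

Call:
carry_out(
  moves=[
    {"dx": 0, "dy": 1.4, "dz": 4, "wx": 0, "wy": 0.04, "wz": 0, "grip": 255},
    {"dx": 0, "dy": 0, "dz": 4, "wx": 0, "wy": 0.04, "wz": 0, "grip": 255},
    {"dx": 0, "dy": 0, "dz": 0, "wx": 0, "wy": 0, "wz": 0, "grip": 255},
    {"dx": 0, "dy": 0, "dz": 0, "wx": 0, "wy": 0, "wz": 0, "grip": 255},
    {"dx": 0, "dy": 0, "dz": 0, "wx": 0, "wy": 0, "wz": 0, "grip": 255},
  ],
)

```text
time: 15.48
eef_pos: [0.6053, -0.2597, 0.2465]
orientation: [-0.04, 0.041, 0.998, 0.001]
contact_force: [0.1, 0.0, -3.3]
finger_gap: 0.0158
```

```bash
cat > ov.py <<'E'
from look import *
def ov(tag,axis_dx=-.0035,off=.037):
    """overlay: upright cylinder model at grasp point+axis_dx, and the turret, in side view"""
    s=read_state(); p=s["eef_pos"]; Rr=rt(s["orientation"]); print(s["time"],p.round(4),s["contact_force"].round(1),(down(-.08).inv()*Rr).as_rotvec().round(4))
    raw=get_image("side")["color"]; im=cv2.resize(raw,None,fx=8,fy=8,interpolation=cv2.INTER_CUBIC)
    t=np.linspace(0,2*np.pi,60)
    def circ(c,r,col):
        q=((proj("side",np.c_[c[0]+r*np.cos(t),c[1]+r*np.sin(t),0*t+c[2]])+.5)*8).astype(int); cv2.polylines(im,[q.reshape(-1,1,2)],True,col,1)
    so=np.array([.6045,-.2612,.114]); g=p-Rr.apply([0,0,.0187]); c=np.array([g[0]+axis_dx,g[1],g[2]-.0187-off])
    for a,r in((0,.047),(0,.0325),(-.044,.047)): circ(so+[0,0,a],r,(0,255,0))
    for a in(.032,-.048): circ(c+[0,0,a],.03,(255,0,255))
    print("axis",c)
    cv2.imwrite(f"pics/{tag}.png",im[8*212:8*287,8*375:8*460])
E
python3 -c "
from ov import *
ov('m4')"
```

```text
15.475 [ 0.6053 -0.2597  0.2465] [ 0.1  0.  -3.3] [0.0016 0.0809 0.0011]
axis [ 0.60335629 -0.25983491  0.20948672]
```

View pics/m4.png

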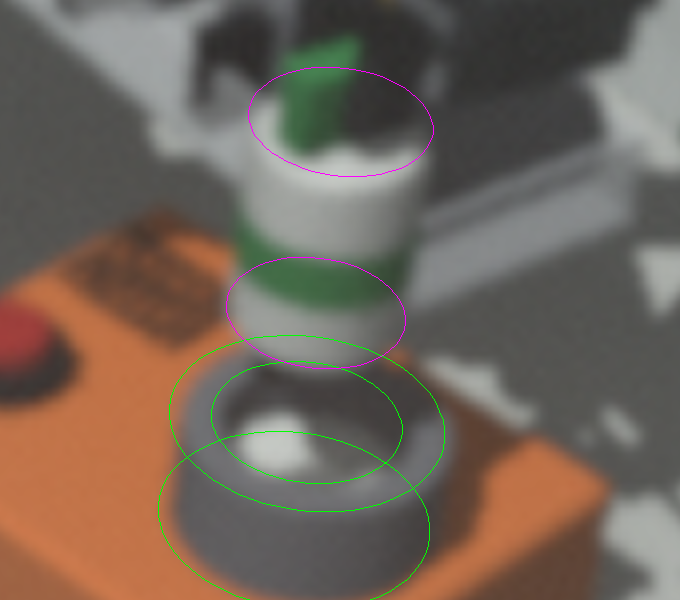

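Run:
```python
from h import *
s=st()
r=s[1]
print(r.inv().apply([.0023,-.0014,0])*1000, r.inv().apply([0,0,-1]))
```

```text
t 15.53 p [ 0.6054 -0.2597  0.2465] F [-0.3 -0.  -1.9] gap 0.0158
[-2.39809133 -1.20911733 -0.19285555] [-0.08097502  0.00162391  0.99671481]
```

Call:
carry_out(
  moves=[
    {"dx": -2.4, "dy": -1.2, "dz": 0, "wx": 0, "wy": 0, "wz": 0, "grip": 255},
    {"dx": -1.2, "dy": 0, "dz": 15, "wx": 0, "wy": 0, "wz": 0, "grip": 255},
    {"dx": -1.2, "dy": 0, "dz": 15, "wx": 0, "wy": 0, "wz": 0, "grip": 255},
    {"dx": -0.6, "dy": 0, "dz": 8, "wx": 0, "wy": 0, "wz": 0, "grip": 255},
    {"dx": 0, "dy": 0, "dz": 0, "wx": 0, "wy": 0, "wz": 0, "grip": 255},
  ],
)

```text
time: 16.15
eef_pos: [0.6074, -0.261, 0.2069]
orientation: [-0.042, 0.04, 0.998, 0.001]
contact_force: [0.1, 0.1, -1.8]
finger_gap: 0.0159
```

```bash
python3 -c "
from ov import *
ov('m5')"
```

```text
16.15 [ 0.6074 -0.261   0.2069] [ 0.1  0.1 -1.8] [0.0005 0.0834 0.0011]
axis [ 0.60541445 -0.26116174  0.16978892]
```

View pics/m5.png

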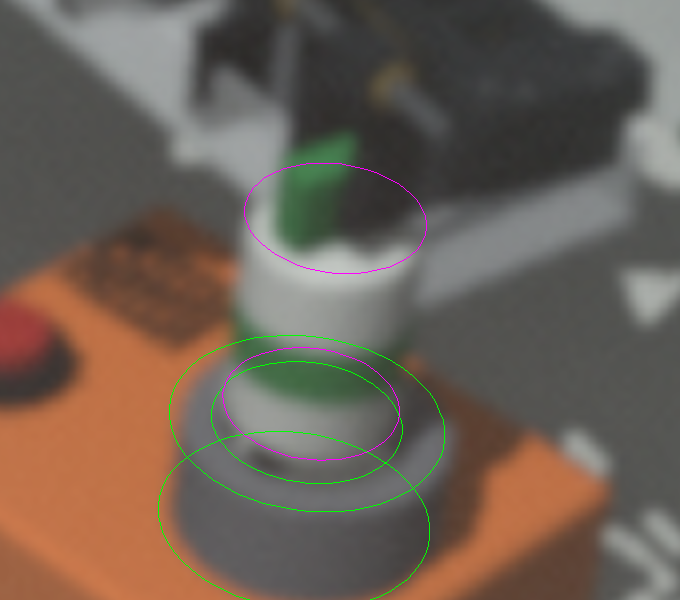

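The cartridge is over the bore, cylinder at crop columns 227–405 and turret at 178–452. I'll lower it gently.

Call:
carry_out(
  moves=[
    {"dx": -1.2, "dy": 0, "dz": 6, "wx": 0, "wy": 0, "wz": 0, "grip": 255},
    {"dx": -0.3, "dy": 0, "dz": 4, "wx": 0, "wy": 0, "wz": 0, "grip": 255},
    {"dx": -0.2, "dy": 0, "dz": 2, "wx": 0, "wy": 0, "wz": 0, "grip": 255},
    {"dx": -0.2, "dy": 0, "dz": 2, "wx": 0, "wy": 0, "wz": 0, "grip": 255},
    {"dx": 0, "dy": 0, "dz": 0, "wx": 0, "wy": 0, "wz": 0, "grip": 255},
  ],
)

```text
time: 16.82
eef_pos: [0.6083, -0.2613, 0.1936]
orientation: [-0.041, 0.04, 0.998, 0.001]
contact_force: [-0.4, -1.3, -2.2]
finger_gap: 0.0155
```

Call:
carry_out(
  moves=[
    {"dx": -0.2, "dy": 0, "dz": 2, "wx": 0, "wy": 0, "wz": 0, "grip": 255},
    {"dx": -0.2, "dy": 0, "dz": 2, "wx": 0, "wy": 0, "wz": 0, "grip": 255},
    {"dx": -0.1, "dy": 0, "dz": 1, "wx": 0, "wy": 0, "wz": 0, "grip": 255},
    {"dx": 0, "dy": 0, "dz": 0, "wx": 0, "wy": 0, "wz": 0, "grip": 255},
    {"dx": 0, "dy": 0, "dz": 0, "wx": 0, "wy": 0, "wz": 0, "grip": 255},
  ],
)

```text
time: 17.45
eef_pos: [0.6085, -0.2613, 0.1887]
orientation: [-0.041, 0.04, 0.998, 0.001]
contact_force: [0.4, -0.4, -2.1]
finger_gap: 0.0161
```

Call:
carry_out(
  moves=[
    {"dx": -0.2, "dy": 0, "dz": 2, "wx": 0, "wy": 0, "wz": 0, "grip": 255},
    {"dx": -0.2, "dy": 0, "dz": 2, "wx": 0, "wy": 0, "wz": 0, "grip": 255},
    {"dx": 0, "dy": 0, "dz": 0, "wx": 0, "wy": 0, "wz": 0, "grip": 255},
    {"dx": 0, "dy": 0, "dz": 0, "wx": 0, "wy": 0, "wz": 0, "grip": 255},
    {"dx": 0, "dy": 0, "dz": 0, "wx": 0, "wy": 0, "wz": 0, "grip": 255},
  ],
)

```text
time: 18.08
eef_pos: [0.6085, -0.2613, 0.1847]
orientation: [-0.041, 0.04, 0.998, 0.001]
contact_force: [-0.1, -0.2, -1.9]
finger_gap: 0.0158
```

```bash
python3 -c "
from ov import *
ov('m6')"
```

```text
18.075 [ 0.6085 -0.2613  0.1847] [-0.1 -0.2 -1.9] [0.0014 0.0817 0.0011]
axis [ 0.60655446 -0.26139068  0.14765379]
```

View pics/m6.png

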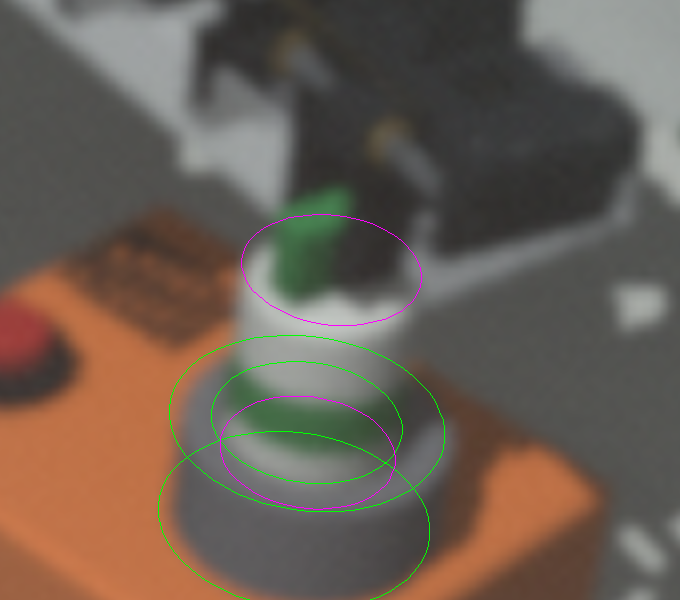

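Call:
carry_out(
  moves=[
    {"dx": -0.2, "dy": 0, "dz": 2, "wx": 0, "wy": 0, "wz": 0, "grip": 255},
    {"dx": -0.2, "dy": 0, "dz": 2, "wx": 0, "wy": 0, "wz": 0, "grip": 255},
    {"dx": -0.1, "dy": 0, "dz": 1, "wx": 0, "wy": 0, "wz": 0, "grip": 255},
    {"dx": 0, "dy": 0, "dz": 0, "wx": 0, "wy": 0, "wz": 0, "grip": 255},
    {"dx": 0, "dy": 0, "dz": 0, "wx": 0, "wy": 0, "wz": 0, "grip": 255},
  ],
)

```text
time: 18.75
eef_pos: [0.6086, -0.2613, 0.1796]
orientation: [-0.041, 0.04, 0.998, 0.001]
contact_force: [0.0, -0.4, -2.3]
finger_gap: 0.0158
```

Call:
carry_out(
  moves=[
    {"dx": -0.2, "dy": 0, "dz": 2, "wx": 0, "wy": 0, "wz": 0, "grip": 255},
    {"dx": -0.1, "dy": 0, "dz": 1, "wx": 0, "wy": 0, "wz": 0, "grip": 255},
    {"dx": -0.1, "dy": 0, "dz": 1, "wx": 0, "wy": 0, "wz": 0, "grip": 255},
    {"dx": 0, "dy": 0, "dz": 0, "wx": 0, "wy": 0, "wz": 0, "grip": 255},
    {"dx": 0, "dy": 0, "dz": 0, "wx": 0, "wy": 0, "wz": 0, "grip": 255},
  ],
)

```text
time: 19.38
eef_pos: [0.6089, -0.2615, 0.1794]
orientation: [-0.039, 0.041, 0.998, -0.0]
contact_force: [-5.0, 2.4, 17.6]
finger_gap: 0.0158
```

```bash
python3 -c "
from ov import *
ov('m7',0,.0415)"
```

```text
19.375 [ 0.6089 -0.2615  0.1794] [-5.   2.4 17.6] [0.0038 0.0781 0.0012]
axis [ 0.61033931 -0.2615843   0.13785144]
```

View pics/m7.png

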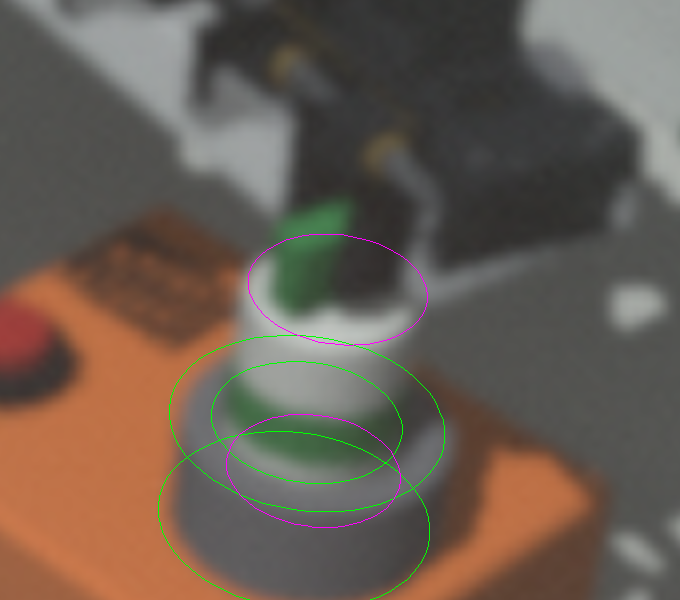

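```bash
python3 - <<'E'
from h import *
for nm,cz in(("home",.138),("ride",.154)):
    P=np.array([[.605,-.2612,cz]])+R.from_euler("z",-.08).apply([[a*.022,b*.008,.064] for a in(1,-1) for b in (1,-1)])
    print(nm,((proj("side",P)-(375,212)+.5)*8+(8,11)).round())
    t=[[.605+.03*np.cos(a),-.2612+.03*np.sin(a),cz+.032] for a in np.linspace(0,6.28,30)]
    q=(proj("side",t)-(375,212)+.5)*8+(8,11); print(q.min(0).round(),q.max(0).round())
raw=cv2.imread("pics/m7.png");
E
python3 - <<'E'
import cv2,numpy as np,sys
sys.path.insert(0,'.')
from plant import *
im=get_image("side")["color"]; cv2.imwrite("pics/c1raw.png",im)
c=cv2.resize(im[225:275,395:445],None,fx=12,fy=12,interpolation=cv2.INTER_CUBIC).astype(float)*1.5
cv2.imwrite("pics/c1.png",np.clip(c,0,255).astype(np.uint8))
E
```

```text
home [[384. 197.]
 [411. 224.]
 [274. 233.]
 [301. 260.]]
[243. 249.] [423. 360.]
ride [[389. 159.]
 [417. 185.]
 [278. 195.]
 [306. 221.]]
[248. 212.] [428. 323.]
```

View pics/c1.png

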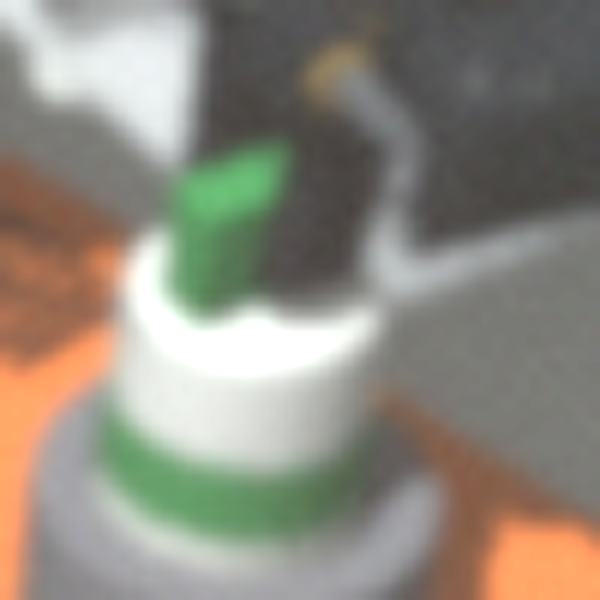

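The top disc's lower edge is at v≈256.5 and the bar corner at (409.8,240.8). These match the fully-home prediction, about 16 mm below the riding-on-the-plate one. The key has dropped in, so I'll release and push gently on the bar to check the seating.

Call:
carry_out(
  moves=[
    {"dx": 0.1, "dy": 0, "dz": -1, "wx": 0, "wy": 0, "wz": 0, "grip": 255},
    {"dx": 0, "dy": 0, "dz": 0, "wx": 0, "wy": 0, "wz": 0, "grip": 180},
    {"dx": 0, "dy": 0, "dz": 0, "wx": 0, "wy": 0, "wz": 0, "grip": 100},
    {"dx": 0, "dy": 0, "dz": 0, "wx": 0, "wy": 0, "wz": 0, "grip": 100},
    {"dx": 0, "dy": 0, "dz": 0, "wx": 0, "wy": 0, "wz": 0, "grip": 100},
  ],
)

```text
time: 20.1
eef_pos: [0.6086, -0.2613, 0.1764]
orientation: [-0.041, 0.04, 0.998, 0.001]
contact_force: [-0.4, 0.7, 0.1]
finger_gap: 0.0524
```

Call:
carry_out(
  moves=[
    {"dx": 1, "dy": 0, "dz": -15, "wx": 0, "wy": -0.04, "wz": 0, "grip": 100},
    {"dx": 1, "dy": 0, "dz": -20, "wx": 0, "wy": -0.04, "wz": 0, "grip": 100},
    {"dx": 0, "dy": 0, "dz": -25, "wx": 0, "wy": 0, "wz": 0, "grip": 255},
    {"dx": 0, "dy": 0, "dz": 0, "wx": 0, "wy": 0, "wz": 0, "grip": 255},
    {"dx": 0, "dy": 0, "dz": 0, "wx": 0, "wy": 0, "wz": 0, "grip": 255},
  ],
  squeeze=10,
)

```text
time: 20.72
eef_pos: [0.6085, -0.2611, 0.2364]
orientation: [-0.001, 0.041, 0.999, -0.0]
contact_force: [0.6, 0.0, -0.4]
finger_gap: 0.0258
```

Run:
```python
from ov import *
s=st(); print((down(-.08).inv()*s[1]).as_rotvec())
im=get_image("side")["color"]; cv2.imwrite("pics/c2raw.png",im)
c=cv2.resize(im[225:275,395:445],None,fx=12,fy=12,interpolation=cv2.INTER_CUBIC).astype(float)*1.5
cv2.imwrite("pics/c2.png",np.clip(c,0,255).astype(np.uint8))
```

```text
t 20.73 p [ 0.6085 -0.2611  0.2364] F [ 0.6  0.  -0.4] gap 0.0258
[0.00106951 0.00178087 0.00102981]
```

View pics/c2.png

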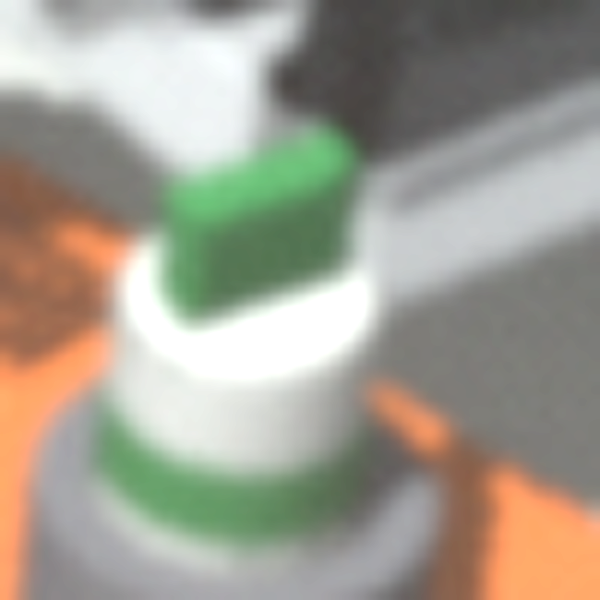

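The cartridge stands upright with its top edge around v=256.5. Now I'll touch the bar top with closed fingers; at home it should be at z = 0.202.

Call:
carry_out(
  moves=[
    {"dx": 3.5, "dy": 0, "dz": 0, "wx": 0, "wy": 0, "wz": 0, "grip": 255},
    {"dx": 0, "dy": 0, "dz": 10, "wx": 0, "wy": 0, "wz": 0, "grip": 255},
    {"dx": 0, "dy": 0, "dz": 10, "wx": 0, "wy": 0, "wz": 0, "grip": 255},
    {"dx": 0, "dy": 0, "dz": 8, "wx": 0, "wy": 0, "wz": 0, "grip": 255},
    {"dx": 0, "dy": 0, "dz": 3, "wx": 0, "wy": 0, "wz": 0, "grip": 255},
  ],
)

```text
time: 21.4
eef_pos: [0.6051, -0.2609, 0.2048]
orientation: [-0.001, 0.04, 0.999, -0.0]
contact_force: [-0.1, -0.2, 0.5]
finger_gap: -0.0
```

Call:
carry_out(
  moves=[
    {"dx": 0, "dy": 0, "dz": 1, "wx": 0, "wy": 0, "wz": 0, "grip": 255},
    {"dx": 0, "dy": 0, "dz": 1, "wx": 0, "wy": 0, "wz": 0, "grip": 255},
    {"dx": 0, "dy": 0, "dz": 1, "wx": 0, "wy": 0, "wz": 0, "grip": 255},
    {"dx": 0, "dy": 0, "dz": 1, "wx": 0, "wy": 0, "wz": 0, "grip": 255},
    {"dx": 0, "dy": 0, "dz": 0, "wx": 0, "wy": 0, "wz": 0, "grip": 255},
  ],
)

```text
time: 22.02
eef_pos: [0.6053, -0.261, 0.2024]
orientation: [-0.0, 0.04, 0.999, -0.001]
contact_force: [-1.1, 0.8, 4.7]
finger_gap: 0.0006
```

Call:
carry_out(
  moves=[
    {"dx": 0, "dy": 0, "dz": 1, "wx": 0, "wy": 0, "wz": 0, "grip": 255},
    {"dx": 0, "dy": 0, "dz": 1, "wx": 0, "wy": 0, "wz": 0, "grip": 255},
    {"dx": 0, "dy": 0, "dz": 1, "wx": 0, "wy": 0, "wz": 0, "grip": 255},
    {"dx": 0, "dy": 0, "dz": 0, "wx": 0, "wy": 0, "wz": 0, "grip": 255},
    {"dx": 0, "dy": 0, "dz": 0, "wx": 0, "wy": 0, "wz": 0, "grip": 255},
  ],
)

```text
time: 22.65
eef_pos: [0.6058, -0.2613, 0.2024]
orientation: [0.002, 0.04, 0.999, -0.002]
contact_force: [-3.5, 2.3, 19.7]
finger_gap: 0.0005
```

The bar top holds firm at z=0.2024 under 20 N, against a predicted 0.202 at home, so the cartridge is fully seated. Next is shutting the bin: I'll push the fin's free end with closed, vertical fingers along its arc.

Run:
```python
from h import *
s=st()
def tc(th,gap=.009,dep=.012):
    x=-.05*np.cos(th)-.138*np.sin(th); z=-.05*np.sin(th)+.138*np.cos(th)
    return PIV+R.from_euler("z",DY).apply([x-gap,0,z-dep])
a=tc(.65,.035)
e=plan([(s[0]+[0,0,.08],down(-.08)),(np.array([.45,.17,.27]),down(DY)),(np.array([a[0],a[1],.16]),down(DY)),(a,down(DY)),(tc(.68),down(DY))],s,[3,9,3,3,2])
print("push")
e=plan([(tc(.65-.05*i,.009,.012+.013*i/13),down(DY)) for i in range(1,14)],e,[1]*13)
```

```text
t 22.65 p [ 0.6058 -0.2613  0.2024] F [-3.5  2.3 19.7] gap 0.0005
d [ -0.1  -0.1 -26.7] w [-0.0014  0.0011 -0.0003]
d [ -0.   -0.1 -26.6] w [-0.0014  0.0011 -0.0003]
d [ -0.1  -0.  -26.7] w [-0.0014  0.001  -0.0003]
-> [ 0.6058 -0.2613  0.2824]
d [21.1 46.4  1.4] w [-0.      0.     -0.0206]
d [20.1 46.8  1.3] w [-0.      0.     -0.0205]
d [19.2 47.2  1.4] w [-0.      0.     -0.0206]
d [18.2 47.6  1.4] w [-0.      0.     -0.0205]
d [17.2 48.   1.4] w [-0.      0.     -0.0206]
d [16.2 48.3  1.3] w [-0.      0.     -0.0205]
d [15.2 48.6  1.4] w [-0.      0.     -0.0206]
d [14.3 48.9  1.4] w [-0.      0.     -0.0205]
d [13.2 49.2  1.4] w [-0.      0.     -0.0206]
-> [0.45 0.17 0.27]
d [ 4.2  2.6 36.7] w [-0.  0. -0.]
d [ 4.3  2.6 36.6] w [-0.  0. -0.]
d [ 4.2  2.6 36.7] w [-0.  0. -0.]
-> [0.4365 0.1764 0.16  ]
d [-0.   0.  24.8] w [-0.  0. -0.]
d [-0.   0.  24.8] w [-0.  0. -0.]
d [-0.   0.  24.8] w [-0.  0. -0.]
-> [0.4365 0.1764 0.0856]
d [-11.8   0.    1.9] w [-0.  0. -0.]
d [-11.9   0.    1.8] w [-0.  0. -0.]
-> [0.4601 0.1789 0.0819]
push
d [-6.4  0.  -8.8] w [-0.  0. -0.]
-> [0.4665 0.1796 0.0907]
d [-4.5  0.  -4.8] w [-0.  0. -0.]
-> [0.4709 0.18   0.0955]
d [-4.7  0.  -4.7] w [-0.  0. -0.]
-> [0.4756 0.1805 0.1002]
d [-5.   0.  -4.3] w [-0.  0. -0.]
-> [0.4806 0.181  0.1045]
d [-5.2  0.  -4.2] w [-0.  0. -0.]
-> [0.4858 0.1816 0.1087]
d [-5.5  0.  -3.8] w [-0.  0. -0.]
-> [0.4912 0.1822 0.1125]
d [-5.8  0.  -3.6] w [-0.  0. -0.]
-> [0.497  0.1828 0.1161]
d [-5.9  0.  -3.3] w [-0.  0. -0.]
-> [0.5029 0.1834 0.1194]
d [-6.2  0.  -2.9] w [-0.  0. -0.]
-> [0.509  0.184  0.1223]
d [-6.4  0.  -2.7] w [-0.  0. -0.]
-> [0.5154 0.1847 0.125 ]
d [-6.5  0.  -2.3] w [-0.  0. -0.]
-> [0.5219 0.1854 0.1273]
d [-6.7  0.  -2.1] w [-0.  0. -0.]
-> [0.5285 0.1861 0.1294]
d [-6.8  0.  -1.6] w [-0.  0. -0.]
-> [0.5353 0.1868 0.131 ]
```

Call:
carry_out(
  moves=[
    {"dx": 0, "dy": 0, "dz": -20, "wx": 0, "wy": 0, "wz": 0, "grip": 255},
    {"dx": 0, "dy": 0, "dz": -34, "wx": 0, "wy": 0, "wz": 0, "grip": 255},
    {"dx": 0, "dy": 0, "dz": -30, "wx": 0, "wy": 0, "wz": 0, "grip": 255},
    {"dx": 21, "dy": 46.4, "dz": 1.4, "wx": 0, "wy": 0, "wz": -0.0206, "grip": 255},
    {"dx": 20, "dy": 46.8, "dz": 1.4, "wx": 0, "wy": 0, "wz": -0.0206, "grip": 255},
  ],
)

```text
time: 23.28
eef_pos: [0.5705, -0.1641, 0.2794]
orientation: [-0.001, 0.02, 1.0, -0.001]
contact_force: [0.3, 0.7, -0.4]
finger_gap: 0.0007
```

Call:
carry_out(
  moves=[
    {"dx": 19, "dy": 47, "dz": 1.4, "wx": 0, "wy": 0, "wz": -0.0206, "grip": 255},
    {"dx": 18, "dy": 47.6, "dz": 1.4, "wx": 0, "wy": 0, "wz": -0.0206, "grip": 255},
    {"dx": 17, "dy": 48, "dz": 1.4, "wx": 0, "wy": 0, "wz": -0.0206, "grip": 255},
    {"dx": 16, "dy": 48.3, "dz": 1.4, "wx": 0, "wy": 0, "wz": -0.0206, "grip": 255},
    {"dx": 15, "dy": 48.6, "dz": 1.4, "wx": 0, "wy": 0, "wz": -0.0206, "grip": 255},
  ],
)

```text
time: 23.9
eef_pos: [0.4849, 0.0759, 0.2725]
orientation: [-0.001, -0.032, 0.999, -0.001]
contact_force: [0.7, -0.0, 0.1]
finger_gap: 0.0004
```

Call:
carry_out(
  moves=[
    {"dx": 14, "dy": 49, "dz": 1.4, "wx": 0, "wy": 0, "wz": -0.0206, "grip": 255},
    {"dx": 13, "dy": 49, "dz": 1.4, "wx": 0, "wy": 0, "wz": -0.0206, "grip": 255},
    {"dx": 4, "dy": 2.6, "dz": 30, "wx": 0, "wy": 0, "wz": 0, "grip": 255},
    {"dx": 4, "dy": 2.6, "dz": 30, "wx": 0, "wy": 0, "wz": 0, "grip": 255},
    {"dx": 4, "dy": 2.6, "dz": 20, "wx": 0, "wy": 0, "wz": 0, "grip": 255},
  ],
)

```text
time: 24.52
eef_pos: [0.4379, 0.1768, 0.1885]
orientation: [-0.002, -0.052, 0.999, -0.001]
contact_force: [-0.3, 0.2, -0.5]
finger_gap: 0.0006
```

Run:
```python
from look import *
s=st(); print((down(DY).inv()*s[1]).as_rotvec()); look("d1",[.48,.18,.12])
im=cv2.imread("pics/d1_side_raw.png")
c=cv2.resize(im[225:275,395:445],None,fx=12,fy=12,interpolation=cv2.INTER_CUBIC).astype(float)*1.5
cv2.imwrite("pics/c3.png",np.clip(c,0,255).astype(np.uint8))
```

```text
t 24.52 p [0.4379 0.1768 0.1885] F [-0.3  0.2 -0.5] gap 0.0006
[0.00106183 0.00351951 0.00022985]
top crop origin 168 195 tcp px [213.6 261.5]
side crop origin 242 148 tcp px [281.  183.9]
```

View pics/d1.png

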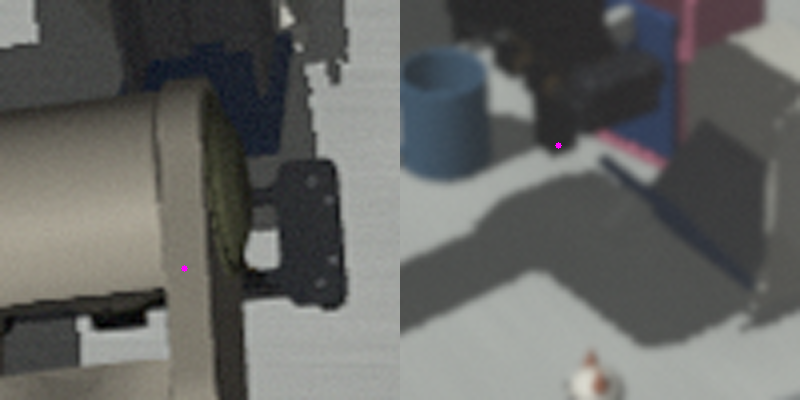

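View pics/c3.png

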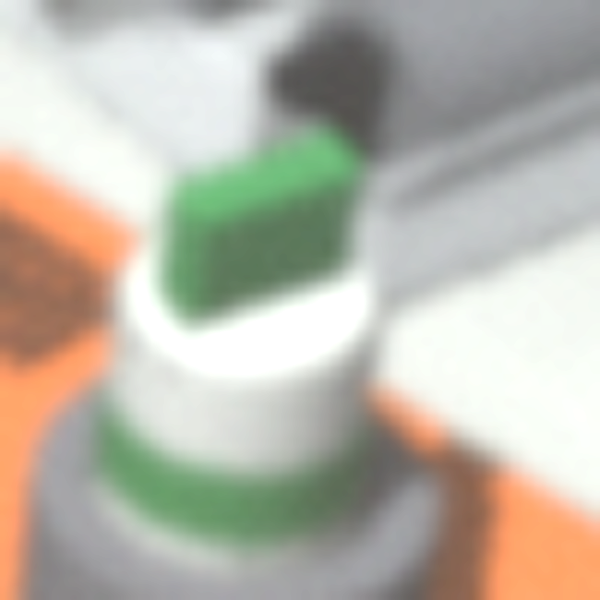

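The cartridge is seated upright and the finger tip is in front of the tipped bin, at crop (557,145). Now I'll lower it and push the bin shut.

Call:
carry_out(
  moves=[
    {"dx": 1.5, "dy": 0, "dz": 30, "wx": 0, "wy": 0, "wz": 0, "grip": 255},
    {"dx": 0, "dy": 0, "dz": 40, "wx": 0, "wy": 0, "wz": 0, "grip": 255},
    {"dx": 0, "dy": 0, "dz": 33, "wx": 0, "wy": 0, "wz": 0, "grip": 255},
    {"dx": -12, "dy": 0, "dz": 2, "wx": 0, "wy": 0, "wz": 0, "grip": 255},
    {"dx": -12, "dy": 0, "dz": 0, "wx": 0, "wy": 0, "wz": 0, "grip": 255},
  ],
)

```text
time: 25.25
eef_pos: [0.4629, 0.179, 0.0863]
orientation: [0.0, -0.052, 0.999, -0.0]
contact_force: [0.2, 0.1, 0.2]
finger_gap: 0.0003
```

Run:
```python
from look import *
s=st(); look("d2",[.48,.18,.12])
```

```text
t 25.25 p [0.4629 0.179  0.0863] F [0.2 0.1 0.2] gap 0.0003
top crop origin 168 195 tcp px [220.7 255.6]
side crop origin 242 148 tcp px [288.6 208.9]
```

View pics/d2.png

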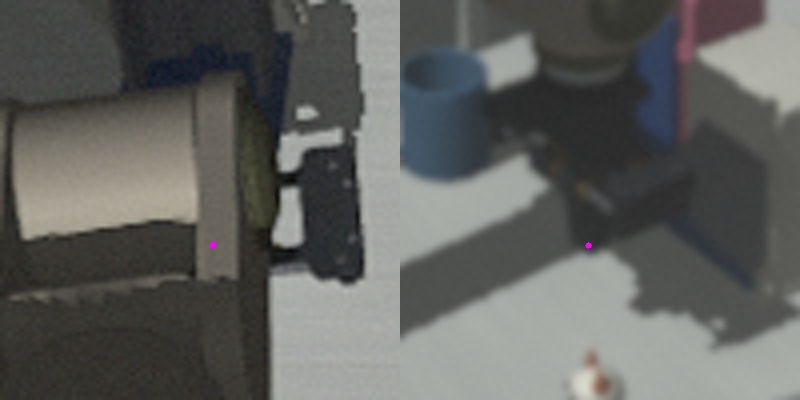

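Call:
carry_out(
  moves=[
    {"dx": -4, "dy": 0, "dz": -4.5, "wx": 0, "wy": 0, "wz": 0, "grip": 255},
    {"dx": -4.5, "dy": 0, "dz": -4.8, "wx": 0, "wy": 0, "wz": 0, "grip": 255},
    {"dx": -4.7, "dy": 0, "dz": -4.7, "wx": 0, "wy": 0, "wz": 0, "grip": 255},
    {"dx": -5, "dy": 0, "dz": -4.3, "wx": 0, "wy": 0, "wz": 0, "grip": 255},
    {"dx": -5.2, "dy": 0, "dz": -4.2, "wx": 0, "wy": 0, "wz": 0, "grip": 255},
  ],
)

```text
time: 25.98
eef_pos: [0.4802, 0.1811, 0.108]
orientation: [-0.006, -0.053, 0.999, -0.001]
contact_force: [-23.0, -4.2, 20.2]
finger_gap: 0.0005
```

Call:
carry_out(
  moves=[
    {"dx": -5.5, "dy": 0, "dz": -3.8, "wx": 0, "wy": 0, "wz": 0, "grip": 255},
    {"dx": -5.8, "dy": 0, "dz": -3.6, "wx": 0, "wy": 0, "wz": 0, "grip": 255},
    {"dx": -6, "dy": 0, "dz": -3.3, "wx": 0, "wy": 0, "wz": 0, "grip": 255},
    {"dx": -6, "dy": 0, "dz": -3, "wx": 0, "wy": 0, "wz": 0, "grip": 255},
    {"dx": -6.2, "dy": 0, "dz": -2.7, "wx": 0, "wy": 0, "wz": 0, "grip": 255},
  ],
)

```text
time: 26.6
eef_pos: [0.5142, 0.1845, 0.1239]
orientation: [-0.001, -0.052, 0.999, -0.001]
contact_force: [-1.6, 1.1, 0.7]
finger_gap: -0.0
```

Run:
```python
from look import *
s=st(); look("d3",[.52,.18,.12])
```

```text
t 26.6 p [0.5142 0.1845 0.1239] F [-1.6  1.1  0.7] gap -0.0
top crop origin 168 177 tcp px [216.2 230.2]
side crop origin 254 144 tcp px [301.7 193.4]
```

View pics/d3.png

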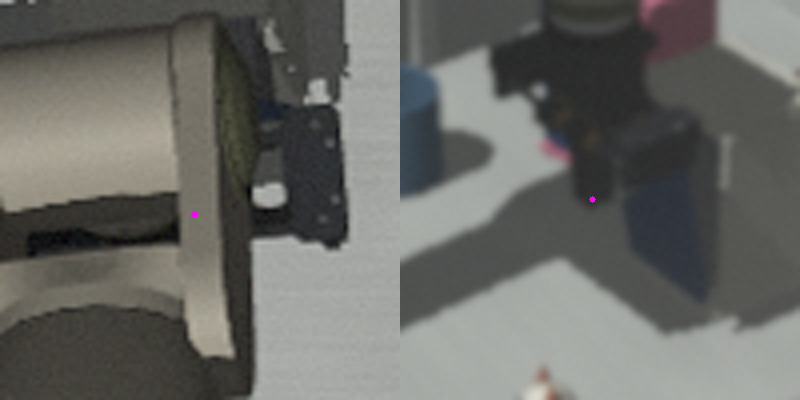

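The bin is now nearly upright, with its front panel at crop (665,220). I'll keep pushing until it stops.

Call:
carry_out(
  moves=[
    {"dx": -6.3, "dy": 0, "dz": -2.4, "wx": 0, "wy": 0, "wz": 0, "grip": 255},
    {"dx": -6.3, "dy": 0, "dz": -2, "wx": 0, "wy": 0, "wz": 0, "grip": 255},
    {"dx": -4, "dy": 0, "dz": -1.5, "wx": 0, "wy": 0, "wz": 0, "grip": 255},
    {"dx": -2, "dy": 0, "dz": 0, "wx": 0, "wy": 0, "wz": 0, "grip": 255},
    {"dx": 0, "dy": 0, "dz": 0, "wx": 0, "wy": 0, "wz": 0, "grip": 255},
  ],
)

```text
time: 27.32
eef_pos: [0.5321, 0.1863, 0.1294]
orientation: [-0.001, -0.052, 0.999, -0.001]
contact_force: [0.2, 2.0, 1.9]
finger_gap: 0.0006
```

Call:
carry_out(
  moves=[
    {"dx": -1.5, "dy": 0, "dz": 0, "wx": 0, "wy": 0, "wz": 0, "grip": 255},
    {"dx": -1.5, "dy": 0, "dz": 0, "wx": 0, "wy": 0, "wz": 0, "grip": 255},
    {"dx": -1, "dy": 0, "dz": 0, "wx": 0, "wy": 0, "wz": 0, "grip": 255},
    {"dx": 0, "dy": 0, "dz": 0, "wx": 0, "wy": 0, "wz": 0, "grip": 255},
    {"dx": 0, "dy": 0, "dz": 0, "wx": 0, "wy": 0, "wz": 0, "grip": 255},
  ],
)

```text
time: 27.95
eef_pos: [0.536, 0.1868, 0.1295]
orientation: [-0.001, -0.052, 0.999, -0.0]
contact_force: [0.0, 3.1, 2.4]
finger_gap: 0.0004
```

Call:
carry_out(
  moves=[
    {"dx": -2, "dy": 0, "dz": 0, "wx": 0, "wy": 0, "wz": 0, "grip": 255},
    {"dx": -2, "dy": 0, "dz": 0, "wx": 0, "wy": 0, "wz": 0, "grip": 255},
    {"dx": 0, "dy": 0, "dz": 0, "wx": 0, "wy": 0, "wz": 0, "grip": 255},
    {"dx": 0, "dy": 0, "dz": 0, "wx": 0, "wy": 0, "wz": 0, "grip": 255},
    {"dx": 0, "dy": 0, "dz": 0, "wx": 0, "wy": 0, "wz": 0, "grip": 255},
  ],
)

```text
time: 28.58
eef_pos: [0.5392, 0.1873, 0.1293]
orientation: [-0.002, -0.052, 0.999, -0.001]
contact_force: [-4.0, 3.0, 3.9]
finger_gap: 0.0002
```

Run:
```python
from look import *
s=st(); look("d4",[.55,.18,.12])
```

```text
t 28.57 p [0.5392 0.1873 0.1293] F [-4.   3.   3.9] gap 0.0002
top crop origin 168 164 tcp px [214.8 218.5]
side crop origin 262 141 tcp px [308.1 189.3]
```

View pics/d4.png

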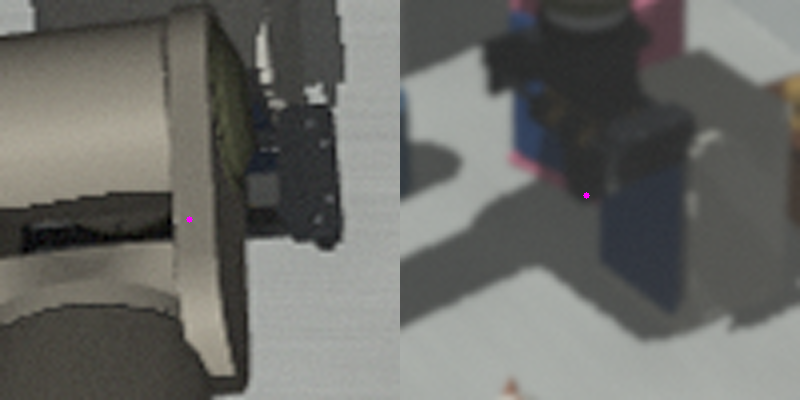

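Call:
carry_out(
  moves=[
    {"dx": -1, "dy": 0, "dz": 0, "wx": 0, "wy": 0, "wz": 0, "grip": 255},
    {"dx": -1, "dy": 0, "dz": 0, "wx": 0, "wy": 0, "wz": 0, "grip": 255},
    {"dx": 0, "dy": 0, "dz": 0, "wx": 0, "wy": 0, "wz": 0, "grip": 255},
    {"dx": 0, "dy": 0, "dz": 0, "wx": 0, "wy": 0, "wz": 0, "grip": 255},
    {"dx": 0, "dy": 0, "dz": 0, "wx": 0, "wy": 0, "wz": 0, "grip": 255},
  ],
)

```text
time: 29.3
eef_pos: [0.5393, 0.1873, 0.1294]
orientation: [-0.004, -0.052, 0.999, -0.001]
contact_force: [-14.1, 0.7, 9.9]
finger_gap: 0.0005
```

Call:
carry_out(
  moves=[
    {"dx": 10, "dy": 0, "dz": 0, "wx": 0, "wy": 0, "wz": 0, "grip": 255},
    {"dx": 25, "dy": 0, "dz": -10, "wx": 0, "wy": 0, "wz": 0, "grip": 255},
    {"dx": 40, "dy": 0, "dz": -35, "wx": 0, "wy": 0, "wz": 0, "grip": 255},
    {"dx": 40, "dy": -20, "dz": -50, "wx": 0, "wy": 0, "wz": 0, "grip": 255},
    {"dx": 10, "dy": -45, "dz": -30, "wx": 0, "wy": 0, "wz": 0, "grip": 255},
  ],
)

```text
time: 29.92
eef_pos: [0.4255, 0.1112, 0.2531]
orientation: [-0.0, -0.054, 0.999, -0.001]
contact_force: [0.9, -0.6, 0.3]
finger_gap: 0.0006
```

Run:
```python
from look import *
s=st(); look("d5",[.56,.189,.18])
```

```text
t 29.93 p [0.4255 0.1112 0.2531] F [ 0.9 -0.6  0.3] gap 0.0006
top crop origin 160 154 tcp px [241.2 264.3]
side crop origin 263 123 tcp px [287.7 176.7]
```

View pics/d5.png

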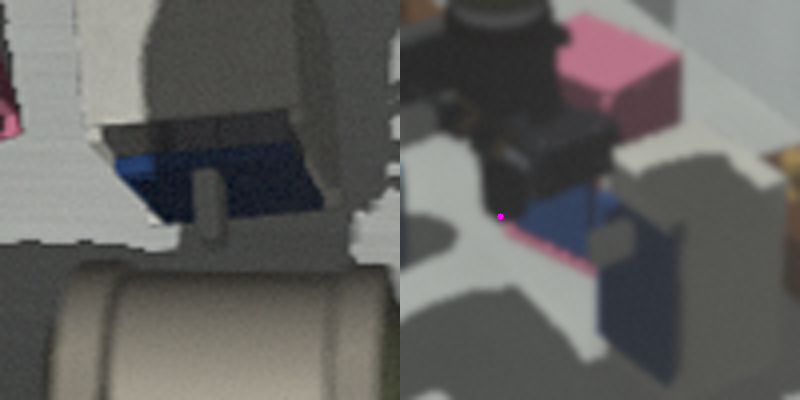

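The bin matches its original shut picture (fin end at crop (209,243), panel edge at row 157) and stopped hard under 14 N. Next is the button, with the tool turned so the gripper body clears the cartridge.

Run:
```python
from look import *
print(read_state()["joint_pos"].round(3))
s=st()
im=get_image("top")["color"]
b,g,r=[im[...,i].astype(int) for i in range(3)]
m=(r>80)&(g<65)&(b<75)&(r>2.2*g); m[:,:340]=0;m[:,390:]=0;m[:190]=0;m[235:]=0
ys,xs=np.where(m); print("red",xs.mean(),ys.mean(),m.sum(),at_z("top",(xs.mean(),ys.mean()),.082))
e=plan([(np.array([.5655,-.143,.20]),down(DY-1.30))],s,[10])
```

```text
[-0.019  0.174  1.548 -0.003  1.415 -1.69 ]
t 30.02 p [0.4276 0.1087 0.2542] F [ 0.5 -0.6  0.3] gap 0.0005
red 364.0074626865672 211.83582089552237 134 [ 0.56511594 -0.14246183  0.082     ]
d [-11.2 -26.4   5.6] w [-0.      0.0006  0.1296]
d [-14.4 -24.8   5.5] w [-1.000e-04  5.000e-04  1.296e-01]
d [-17.6 -22.6   5.5] w [-0.      0.0006  0.1297]
d [-20.3 -20.3   5.6] w [-1.000e-04  6.000e-04  1.296e-01]
d [-22.8 -17.4   5.5] w [-0.      0.0005  0.1296]
d [-24.9 -14.3   5.5] w [-1.000e-04  6.000e-04  1.296e-01]
d [-26.5 -11.    5.5] w [-0.      0.0005  0.1296]
d [-27.7  -7.5   5.4] w [-1.000e-04  6.000e-04  1.296e-01]
d [-28.4  -3.8   5.5] w [-0.      0.0006  0.1297]
d [-28.7  -0.1   5.4] w [-1.000e-04  5.000e-04  1.296e-01]
-> [ 0.5655 -0.143   0.2   ]
```

Call:
carry_out(
  moves=[
    {"dx": -11, "dy": -26.4, "dz": 5.5, "wx": 0, "wy": 0.0005, "wz": 0.13, "grip": 255},
    {"dx": -14.4, "dy": -24.8, "dz": 5.5, "wx": 0, "wy": 0.0005, "wz": 0.13, "grip": 255},
    {"dx": -17.6, "dy": -22.6, "dz": 5.5, "wx": 0, "wy": 0.0005, "wz": 0.13, "grip": 255},
    {"dx": -20.3, "dy": -20.3, "dz": 5.5, "wx": 0, "wy": 0.0005, "wz": 0.13, "grip": 255},
    {"dx": -22.8, "dy": -17.4, "dz": 5.5, "wx": 0, "wy": 0.0005, "wz": 0.13, "grip": 255},
  ],
)

```text
time: 30.7
eef_pos: [0.4964, -0.0144, 0.2221]
orientation: [-0.003, 0.271, 0.962, -0.001]
contact_force: [-0.2, -0.1, -0.7]
finger_gap: 0.0004
```

Call:
carry_out(
  moves=[
    {"dx": -25, "dy": -14.3, "dz": 5.5, "wx": 0, "wy": 0.0005, "wz": 0.13, "grip": 255},
    {"dx": -26.5, "dy": -11, "dz": 5.5, "wx": 0, "wy": 0.0005, "wz": 0.13, "grip": 255},
    {"dx": -27.7, "dy": -7.5, "dz": 5.5, "wx": 0, "wy": 0.0005, "wz": 0.13, "grip": 255},
    {"dx": -28.4, "dy": -3.8, "dz": 5.5, "wx": 0, "wy": 0.0005, "wz": 0.13, "grip": 255},
    {"dx": -28.7, "dy": 0, "dz": 5.5, "wx": 0, "wy": 0.0005, "wz": 0.13, "grip": 255},
  ],
)

```text
time: 31.32
eef_pos: [0.5656, -0.14, 0.1939]
orientation: [-0.004, 0.564, 0.825, -0.002]
contact_force: [0.2, -0.1, 0.2]
finger_gap: 0.0005
```

Run:
```python
from look import *
s=st(); print((down(DY-1.3).inv()*s[1]).as_rotvec()); look("e1",[.5655,-.143,.12])
print(s[1].inv().apply(np.array([.5655,-.143,.1])-s[0])*1000)
```

```text
t 31.32 p [ 0.5656 -0.14    0.1939] F [ 0.2 -0.1  0.2] gap 0.0005
[0.00710973 0.00490525 0.00447673]
top crop origin 315 158 tcp px [366.9 201.3]
side crop origin 326 194 tcp px [377.2 222.6]
[-3.22548401 -0.47344657 93.93234576]
```

View pics/e1.png

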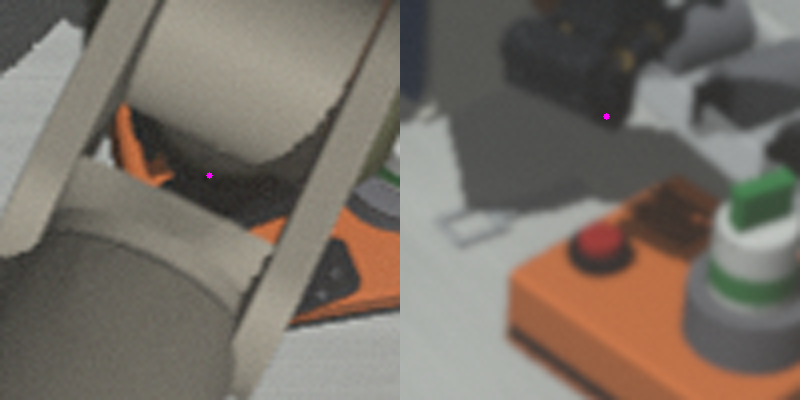

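The finger tip, at crop (606,117), is above the red button at (601,238), and the cartridge is off to one side. I'll descend and feel for the top.

Call:
carry_out(
  moves=[
    {"dx": -3.2, "dy": 0, "dz": 35, "wx": 0, "wy": 0, "wz": 0, "grip": 255},
    {"dx": 0, "dy": 0, "dz": 35, "wx": 0, "wy": 0, "wz": 0, "grip": 255},
    {"dx": 0, "dy": 0, "dz": 25, "wx": 0, "wy": 0, "wz": 0, "grip": 255},
    {"dx": 0, "dy": 0, "dz": 5, "wx": 0, "wy": 0, "wz": 0, "grip": 255},
    {"dx": 0, "dy": 0, "dz": 3, "wx": 0, "wy": 0, "wz": 0, "grip": 255},
  ],
)

```text
time: 32.05
eef_pos: [0.5659, -0.1422, 0.0932]
orientation: [-0.003, 0.562, 0.827, -0.001]
contact_force: [-0.5, 0.4, -0.2]
finger_gap: 0.0004
```

Call:
carry_out(
  moves=[
    {"dx": 0, "dy": 0, "dz": 2, "wx": 0, "wy": 0, "wz": 0, "grip": 255},
    {"dx": 0, "dy": 0, "dz": 2, "wx": 0, "wy": 0, "wz": 0, "grip": 255},
    {"dx": 0, "dy": 0, "dz": 2, "wx": 0, "wy": 0, "wz": 0, "grip": 255},
    {"dx": 0, "dy": 0, "dz": 0, "wx": 0, "wy": 0, "wz": 0, "grip": 255},
    {"dx": 0, "dy": 0, "dz": 0, "wx": 0, "wy": 0, "wz": 0, "grip": 255},
  ],
)

```text
time: 32.67
eef_pos: [0.566, -0.1427, 0.0873]
orientation: [-0.002, 0.563, 0.827, -0.001]
contact_force: [2.5, 3.6, 4.9]
finger_gap: 0.0003
```

Run:
```python
from look import *
s=st(); print(read_state()["ft_torque"]); look("e2",[.5655,-.143,.10])
```

```text
t 32.67 p [ 0.566  -0.1427  0.0873] F [2.5 3.6 4.9] gap 0.0003
[ 0.4380929  -0.21945211  0.03401406]
top crop origin 314 160 tcp px [364.3 211. ]
side crop origin 325 199 tcp px [375.4 253.1]
```

View pics/e2.png

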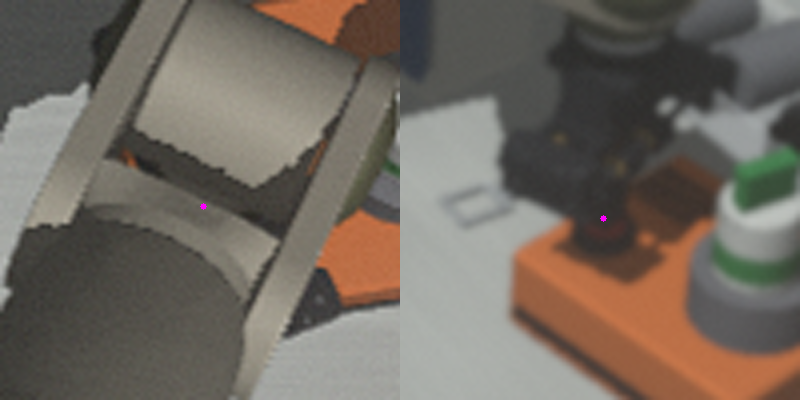

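Call:
carry_out(
  moves=[
    {"dx": 0, "dy": 0, "dz": 2, "wx": 0, "wy": 0, "wz": 0, "grip": 255},
    {"dx": 0, "dy": 0, "dz": 2, "wx": 0, "wy": 0, "wz": 0, "grip": 255},
    {"dx": 0, "dy": 0, "dz": 0, "wx": 0, "wy": 0, "wz": 0, "grip": 255},
    {"dx": 0, "dy": 0, "dz": 0, "wx": 0, "wy": 0, "wz": 0, "grip": 255},
    {"dx": 0, "dy": 0, "dz": 0, "wx": 0, "wy": 0, "wz": 0, "grip": 255},
  ],
)

```text
time: 33.4
eef_pos: [0.566, -0.1429, 0.086]
orientation: [-0.001, 0.563, 0.827, -0.001]
contact_force: [-6.4, 5.4, 28.2]
finger_gap: -0.0
```

28 N at a firm stop. I'll release in small steps and read the spring on the way up.

Call:
carry_out(
  moves=[
    {"dx": 0, "dy": 0, "dz": -3, "wx": 0, "wy": 0, "wz": 0, "grip": 255},
    {"dx": 0, "dy": 0, "dz": -3, "wx": 0, "wy": 0, "wz": 0, "grip": 255},
    {"dx": 0, "dy": 0, "dz": 0, "wx": 0, "wy": 0, "wz": 0, "grip": 255},
    {"dx": 0, "dy": 0, "dz": 0, "wx": 0, "wy": 0, "wz": 0, "grip": 255},
    {"dx": 0, "dy": 0, "dz": 0, "wx": 0, "wy": 0, "wz": 0, "grip": 255},
  ],
)

```text
time: 34.02
eef_pos: [0.5658, -0.143, 0.0888]
orientation: [-0.003, 0.563, 0.827, -0.001]
contact_force: [2.7, 1.1, 4.0]
finger_gap: 0.0002
```

Call:
carry_out(
  moves=[
    {"dx": 0, "dy": 0, "dz": -1.5, "wx": 0, "wy": 0, "wz": 0, "grip": 255},
    {"dx": 0, "dy": 0, "dz": 0, "wx": 0, "wy": 0, "wz": 0, "grip": 255},
    {"dx": 0, "dy": 0, "dz": 0, "wx": 0, "wy": 0, "wz": 0, "grip": 255},
    {"dx": 0, "dy": 0, "dz": 0, "wx": 0, "wy": 0, "wz": 0, "grip": 255},
    {"dx": 0, "dy": 0, "dz": 0, "wx": 0, "wy": 0, "wz": 0, "grip": 255},
  ],
)

```text
time: 34.65
eef_pos: [0.5657, -0.1429, 0.0904]
orientation: [-0.003, 0.563, 0.827, -0.001]
contact_force: [1.6, -0.7, 2.5]
finger_gap: 0.0
```

The spring reads 4.0 N at 0.0888 and 2.5 N at 0.0904. That slope puts the rest height near 0.092–0.093 and the bottom near 0.0865, so the button was pressed fully down. I'll retract and do the final checks.

Call:
carry_out(
  moves=[
    {"dx": 0, "dy": 0, "dz": -15, "wx": 0, "wy": 0, "wz": 0, "grip": 255},
    {"dx": 0, "dy": 0, "dz": -35, "wx": 0, "wy": 0, "wz": 0, "grip": 255},
    {"dx": 0, "dy": 0, "dz": -50, "wx": 0, "wy": 0, "wz": 0, "grip": 255},
    {"dx": 20, "dy": -40, "dz": -30, "wx": 0, "wy": 0, "wz": 0, "grip": 255},
    {"dx": 20, "dy": -40, "dz": 0, "wx": 0, "wy": 0, "wz": 0, "grip": 255},
  ],
)

```text
time: 35.28
eef_pos: [0.4765, -0.135, 0.2234]
orientation: [-0.001, 0.563, 0.827, -0.001]
contact_force: [0.1, 0.0, 0.4]
finger_gap: 0.0008
```

Call:
carry_out(
  moves=[
    {"dx": 30, "dy": -45, "dz": 0, "wx": 0, "wy": 0, "wz": 0, "grip": 255},
    {"dx": 30, "dy": -45, "dz": 0, "wx": 0, "wy": 0, "wz": 0, "grip": 255},
    {"dx": 0, "dy": 0, "dz": 0, "wx": 0, "wy": 0, "wz": 0, "grip": 255},
    {"dx": 0, "dy": 0, "dz": 0, "wx": 0, "wy": 0, "wz": 0, "grip": 255},
    {"dx": 0, "dy": 0, "dz": 0, "wx": 0, "wy": 0, "wz": 0, "grip": 255},
  ],
)

```text
time: 35.9
eef_pos: [0.3725, -0.1125, 0.2217]
orientation: [-0.003, 0.563, 0.827, -0.001]
contact_force: [0.2, -0.6, 0.4]
finger_gap: 0.0007
```

Run:
```python
from look import *
s=st()
for c in("top","side"): cv2.imwrite(f"pics/f_{c}.png",get_image(c)["color"])
```

```text
t 35.9 p [ 0.3725 -0.1125  0.2217] F [ 0.2 -0.6  0.4] gap 0.0007
```

View pics/f_top.png

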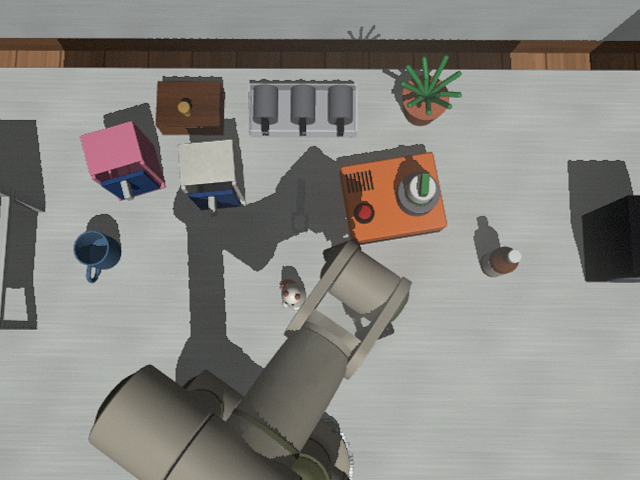

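View pics/f_side.png

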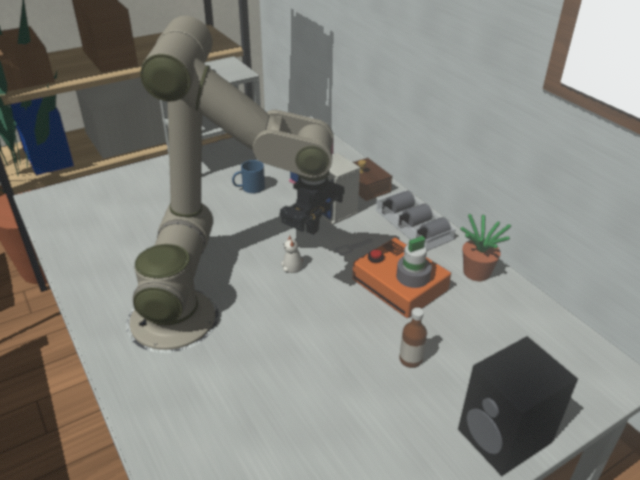

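Both pictures show the cartridge seated at top (421,190), the bin shut at (212,190) and the button up at (364,212). Cat, mug, spray and opener are where they were, and the arm touches nothing.

```bash
python3 -c "
from plant import *
print(job_done())"
```

```text
the job is handed in; nothing more can be done
None
```

I finished the job in the order asked and handed it in at about 36 s of the 72 s allowed; it reports no verdict. I tipped the bin forward onto its stop, fitted the cartridge in the socket, pushed the empty bin shut, and pressed the red button down and let go.

**Checks that agreed**
- **Cartridge:** the top of its bar held firm at z = 0.2024 m under a 20 N push, against about 0.202 m when fully home. It looked upright in the side picture. I had lined the key up from the top picture, so it dropped straight in without searching turns.
- **Bin:** it stopped hard under 14 N, and the pictures matched the ones from before it was opened.
- **Button:** it reached a firm stop at 28 N, and the spring readings on the way up fit the full 6 mm of travel.
- **Surroundings:** in the last pictures the cat, mug, spray, opener and pink look-alike had not visibly moved. The arm was touching nothing.

**What went less smoothly**
- **Tipping the bin:** joint 5 reached its lower limit near the end, which twisted the grip on the handle. I let go there and the bin fell the last part onto its stop.
- **Holding the cartridge:** it sat about 0.08 rad tilted in the grip, and I corrected that before lowering it.
- **Shutting the bin:** the push on the handle briefly reached about 30 N.
- **Button height:** the cameras put it at about 0.083 m, but by touch it was about 0.092 m, so I relied on touch.

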